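Lay out a pottery finishing place

ROBOT

A 7-joint arm with a two-finger parallel gripper is mounted at the origin on the work surface. World frame = base frame: x ahead of the robot, y to its left, z up, the work surface at z = 0. Lengths are in m, angles in rad, forces in N, time in s.
With the tool pointing down it reaches from about 0.425 to 0.925 m from the base axis. Payload 6.8 kg.
Tool frame: the origin (TCP) lies between the finger pads; the fingertips stand 22 mm ahead of it and the grasp point (between the pads) lies 3 mm ahead of it; z points along the fingers, y is the line along which they close (so a half turn about z gives the same grasp; the last joint's range is limited). The gripper opens to 85 mm and grips with 20 to 120 N. Pads are 22 mm wide; open, the fingers measure 114 mm over their backs; the gripper's body (76 mm by 85 mm) begins 54 mm behind the grasp point. The pads swing forward as they close: fully open they stand 13 mm farther back than shut.
Start: joints at [1.074, 0.477, 0.022, 1.555, -0.011, 1.109, -0.083], TCP at [0.256, -0.625, 0.215] pointing down, gripper open.
Joint ranges: [-2.96, 2.96], [-0.34, 2.1], [-1.41, 1.46], [0.24, 2.44], [-1.37, 4.51], [0.17, 1.92], [-2.96, 2.96]. Speed limits (rad/s): [2.39, 2.39, 3.14, 3.14, 3.14, 3.14, 3.14].

INTERFACE

Orientations are given as a unit quaternion [w, x, y, z].
In Python, from station import bot gives the robot as it stands.
- The arm moves only by the tool servo_tool, never from a script. Its argument "motion" is a list that holds one entry, the list of rows, each a list of 5 numbers: the opening, from 0 (shut) to 1 (fully open), then the shift along the world's x, y, z each as a share of 0.04 m, from -1 to 1, then the turn about the world's z as a share of 0.12 rad, from -1 to 1. A call has 1 to 20 rows; each row shifts and turns the commanded pose from where the row before left it; what a row does not reach is not made up. A row lasts 1/10 s, in which the tool goes at most 50 mm and 8.59 degrees, less where a joint would pass 70% of its speed; a pose out of reach is approached as far as the arm can. A call with a number of a shift or a turn outside -1 to 1 is refused whole. A call with a gripper value outside its range is refused whole. The fingers move at their own pace and stop on an object; "newtons" is the grip in N (left out, the last holds). Time passes only in rows, so rows that do not move let the fingers close. It gives the time, the measured TCP pose, the force, the opening and the grip force at its end, in the units of the state.
- bot.get_obs(): the state, without advancing time (a new reading comes with each control period).
- bot.read_camera(name): name is "scene" or "top" or "wrist"; returns (picture, depth): 480x640x3 uint8, red, green, blue; 480x640 float32, m along the optical axis (not along the pixel's ray), 0 where there is no reading.
- bot.get_calibration(name): a dict with "fovy" (degrees; the focal length in pixels is half the picture's height over the tangent of half this angle, whatever the lens; pixels are square), "cx", "cy" (the principal point, pixels), "k1" (the pictures are not rectified: a ray, as slopes to the right and down, at radius r is drawn at 1 + k1 r^2 times it, then the intrinsics apply), "view" (4x4, takes a point from world to camera coordinates). Camera axes: x right, y down, z forward; pixel columns grow to the right and rows downward; lengths in m; the calibration is good to about 2 mm. A picture is of the moment at which its call begins: read the wrist's pose just before it. get_calibration takes no time and is no camera call; for the wrist camera it gives the pose at the moment of the call.
- bot.hand_in(): hands the job in; it is judged then, once.
The state is a dict: "t": time; "q": joint angles; "joint_vel": joint speeds; "joint_torque": joint torques, N m; "eef_pos": TCP position; "tool_rot": TCP orientation; "contact_force": force on the tool from outside, world axes, zero at the start; "torque": the same for the moment, N m; "gripper_width": opening from 0.0 (shut) to 1.0 (fully open); "grasp_force": force on a finger pad.
Only numpy, scipy, OpenCV 4.12 (cv2) and the standard library are available. Lean on these libraries where they do the work, as an engineer would, in place of code of your own. Each camera call takes 0.05 s, during which the arm holds its last target. There are 200 camera calls.

TASK

Set up the finishing place round the banding wheel: stand the terracotta jar in the middle of the wheel and close it with its lid, put the white water cup in the middle of the cork coaster to the wheel's left, the sanding block, sole down, in the middle of the coaster to its right, and the clock in the middle of the coaster behind the wheel, square to the coaster with its dial towards the wheel. Left, right and behind are as the robot sees them, looking out from its base. Never tip any of these things over, and leave the finished porcelain bell where it stands.

Things in the scene. Friction and masses are not known exactly. Their poses are not given: they have to be found in the camera images.
- jar: open terracotta jar, an upright straight cylinder 60 mm in outer diameter, 80 mm high, mouth 50 mm in diameter, walls 5 mm. About 0.25 kg. Origin: centre of its underside, z up
- lid: the jar's terracotta lid: a disc 62 mm in diameter and 6 mm thick, with a plug 36 mm in diameter and 6 mm deep below it and a round knob 20 mm in diameter and 24 mm high above it; 36 mm high overall, lying knob up on its plug. Origin: centre of the plug's underside, z up to the knob. Seated on the jar, its origin is 74 mm above the jar's (plug hanging loosely in the mouth)
- cup: open white water cup, a low upright straight cylinder 58 mm in outer diameter, 50 mm high, walls 4 mm. About 0.14 kg. Origin: centre of its underside, z up
- block: wooden sanding block with a dark abrasive sole, 42 mm (x) by 90 mm (y) by 34 mm high. Origin: centre of its underside, z up
- clock: grey square desk clock standing upright, 40 mm deep (x), 85 mm wide (y), 85 mm high, with a round white dial on its -x side and a dark button bar on top along the dial edge; at the start the dial faces the robot within about 0.5 rad. About 0.2 kg. Origin: centre of its underside, z up
- wheel: banding wheel (potter's small metal turntable, fixed, does not turn): a round aluminium plate 130 mm in diameter on a foot, its top 45 mm above its origin. Origin: centre of the foot's underside, 3 mm above the table (it stands on a 3 mm orange mat). x points away from the robot to the coaster behind it (within about 0.25 rad of world x), y to its left coaster
- coaster_left: one of three identical square cork coasters, 90 x 90 mm, 4 mm thick, fixed flat on the mat about 140 mm (centre to centre) from the wheel: the one to the wheel's left (towards +y). Origin: centre of its underside, 3 mm above the table. Thus an upright thing on it has its underside 7 mm above the table. Axes within 0.1 rad of the wheel's, z up
- coaster_right: one of three identical square cork coasters, 90 x 90 mm, 4 mm thick, fixed flat on the mat about 140 mm (centre to centre) from the wheel: the one to the wheel's right (towards -y). Origin: centre of its underside, 3 mm above the table. Thus an upright thing on it has its underside 7 mm above the table. Axes within 0.1 rad of the wheel's, z up
- coaster_back: one of three identical square cork coasters, 90 x 90 mm, 4 mm thick, fixed flat on the mat about 140 mm (centre to centre) from the wheel: the one behind the wheel (farther from the robot). Origin: centre of its underside, 3 mm above the table. Thus an upright thing on it has its underside 7 mm above the table. Axes within 0.1 rad of the wheel's, z up
- bell: finished white porcelain table bell, standing mouth down: a flared skirt 48 mm in diameter narrowing upwards to a small ball knob 18 mm in diameter, 62 mm high, among the loose things on the other 3 mm orange mat, not to be disturbed. Origin: centre of its underside, z up
Mind the look-alikes: they are no part of the job. What is shaped like the coaster_left but green is not meant.

How it is judged:
By the outcome, as a careful person would: the job done as asked, in the order asked, and still so for the second after the job is handed in, with the robot touching nothing.
It also fails if it takes over 125 s, if anything falls off the work surface, if the arm or the gripper's body presses on something with over 40 N, if the wrist force passes 120 N, or if a joint passes its speed limit or range.

## Working session

There is one attempt and no reset: what is moved stays moved. The work goes in short steps, Python scripts to look and compute and a tool call to move; the robot and the scene stay as the last step left them, time stands still between calls to the robot, and variables do not carry over. Pictures are saved under pics/ and viewed, at most 14 in all, crops included, and the job is handed in when it is done.

Besides the shell and the picture viewer there is one more tool, called after "Emit:" by a JSON object that holds its "name" and its "arguments", one argument or row to a line. servo_tool: Moves the arm, as the interface text tells. Shift numbers are shares of 0.04 m and turn numbers shares of 0.12 rad, none past 1 either way. Its arguments: {"type":"object","properties":{"motion":{"type":"array"},"newtons":{"type":"number"}},"required":["motion"]}

```bash
ls; mkdir -p pics
cat > h.py <<'E'
import numpy as np, cv2
from station import bot
def grab(n):
    c=bot.get_calibration(n); p,d=bot.read_camera(n); return p,d,c
def K(c):
    f=240/np.tan(np.radians(c["fovy"])/2); return f,c["cx"],c["cy"],c["k1"],np.array(c["view"])
def rays(c,uv):
    f,cx,cy,k1,V=K(c); uv=np.atleast_2d(uv).astype(float)
    m=np.array([[f,0,cx],[0,f,cy],[0,0,1]])
    s=cv2.undistortPoints(uv.reshape(-1,1,2),m,np.array([k1,0,0,0,0.])).reshape(-1,2)
    d=np.c_[s,np.ones(len(s))]; R=V[:3,:3]; return -R.T@V[:3,3], d@R, s
def plane(c,uv,z):
    o,d,_=rays(c,uv); return o+d*((z-o[2])/d[:,2])[:,None]
def deproj(c,d,uv):
    uv=np.atleast_2d(uv); o,r,_=rays(c,uv); z=d[uv[:,1].astype(int),uv[:,0].astype(int)]; return o+r*z[:,None]
def cloud(c,d):
    v,u=np.mgrid[0:480,0:640]; uv=np.c_[u.ravel(),v.ravel()]; return deproj(c,d,uv).reshape(480,640,3)
def proj(c,P):
    f,cx,cy,k1,V=K(c); q=np.atleast_2d(P)@V[:3,:3].T+V[:3,3]; s=q[:,:2]/q[:,2:]; s=s*(1+k1*(s**2).sum(1))[:,None]; return s*f+[cx,cy]
def save(n,p): cv2.imwrite("pics/"+n+".png",p[...,::-1])
E
python3 - <<'E'
from h import *
for n in("top","scene","wrist"):
    p,d,c=grab(n); save(n+"0",p); np.savez(n+"0.npz",p=p,d=d,c=c)
    o=rays(c,[320,240]); print(n,c["fovy"],c["k1"],o[0],o[1], (d>0).mean())
print(bot.get_obs())
E
```

```text
pics
top 56.01325551650909 -0.08294374324226768 [0.26086718 0.05008274 1.00471409] [[ 0.15800119  0.01442879 -0.98735076]] 0.9961686197916667
scene 57.85826159126941 -0.034767987174429194 [ 0.79714637 -0.64063712  0.69907787] [[-0.36073716  0.69501524 -0.62199551]] 0.9961002604166667
wrist 69.81089503280445 -0.06690716513956527 [ 0.31940125 -0.5980982   0.3714643 ] [[-0.24465991 -0.09478503 -0.96498824]] 0.99546875
{'t': 0.15, 'q': array([ 1.07387973,  0.47758408,  0.02234577,  1.556179  , -0.01148411,
        1.10932778, -0.08310051]), 'joint_vel': array([-0.00057876, -0.00042883, -0.00184488, -0.00317255, -0.00031578,
        0.00143125, -0.00042089]), 'joint_torque': array([ 2.39709290e-03, -5.96923614e+01,  1.61010671e+00, -2.81488019e+01,
        1.26813873e-02,  6.53439027e-03,  3.18487423e-05]), 'eef_pos': array([ 0.25570208, -0.62419025,  0.21448575]), 'tool_rot': array([-6.59544144e-04,  9.81159445e-01,  1.93198538e-01, -1.84984521e-04]), 'contact_force': array([-0.86941379,  0.67734848, -0.88255175]), 'torque': array([-0.04002298, -0.05591063,  0.02078133]), 'grasp_force': 0.0, 'gripper_width': 1.0021261906947545}
```

View pics/top0.png

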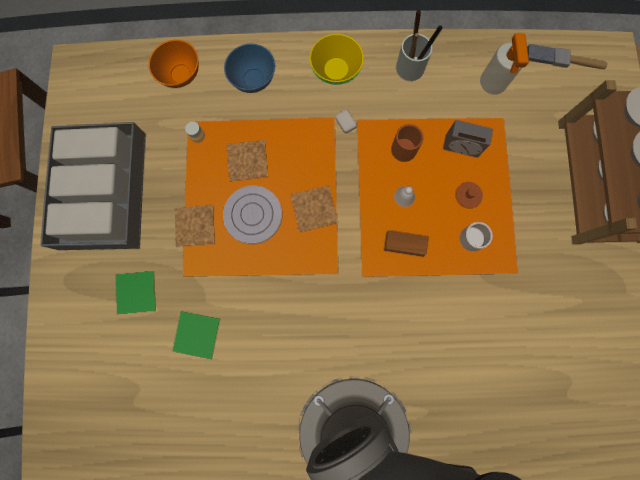

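View pics/scene0.png

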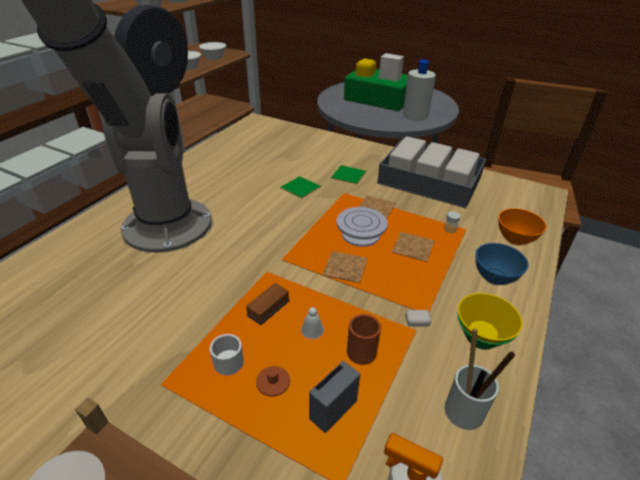

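Top view: the right mat holds the jar (407,142), clock (468,139), bell (404,195), lid (469,195), cup (477,237) and block (407,243). The wheel is at (252,214), with cork coasters left (195,226), right (314,209) and back (247,160). Look-alikes are the green squares (135,292) and (196,335), a pen pot (413,57) and white shakers (193,131).

```bash
cat > m.py <<'E'
from h import *
def load(n): z=np.load(n+"0.npz",allow_pickle=True); return z["p"],z["d"],z["c"].item()
px=dict(jar=(407,142),clock=(468,139),bell=(404,195),lid=(469,195),cup=(477,237),block=(407,243),wheel=(252,214),cl=(195,226),cr=(314,209),cb=(247,160))
if __name__=="__main__":
    T=load("top");S=load("scene")
    CT=cloud(T[2],T[1]);CS=cloud(S[2],S[1])
    for n,u in px.items():
        g=plane(T[2],u,0.02)[0]
        out=[]
        for C in(CT,CS):
            P=C.reshape(-1,3); r=0.075 if n in("wheel","clock","block") else .05
            P=P[np.hypot(*(P[:,:2]-g[:2]).T)<r]
            Q=P[P[:,2]>0.012] if n[0]!="c" or n in("cup","clock") else P
            zt=np.percentile(Q[:,2],98); t=Q[Q[:,2]>zt-.006]
            (cx,cy),(w,h),a=cv2.minAreaRect(t[:,:2].astype(np.float32))
            out+=[f"zmed {np.median(P[:,2]):.3f} ztop {zt:.3f} n{len(t)} rect {cx:.3f},{cy:.3f} {w:.3f}x{h:.3f} @{a:.0f}"]
        print(n,g.round(3),*out,sep="\n   ")
E
python3 m.py
```

```text
jar
   [ 0.642 -0.139  0.02 ]
   zmed 0.024 ztop 0.086 n193 rect 0.629,-0.133 0.059x0.058 @81
   zmed 0.030 ztop 0.082 n282 rect 0.631,-0.135 0.059x0.060 @59
clock
   [ 0.647 -0.281  0.02 ]
   zmed 0.006 ztop 0.092 n637 rect 0.636,-0.269 0.085x0.041 @75
   zmed 0.003 ztop 0.089 n1157 rect 0.637,-0.270 0.085x0.041 @75
bell
   [ 0.517 -0.126  0.02 ]
   zmed 0.004 ztop 0.066 n46 rect 0.516,-0.129 0.016x0.014 @79
   zmed 0.002 ztop 0.063 n48 rect 0.519,-0.133 0.016x0.015 @38
lid
   [ 0.514 -0.273  0.02 ]
   zmed 0.005 ztop 0.041 n67 rect 0.516,-0.275 0.019x0.019 @6
   zmed 0.003 ztop 0.039 n96 rect 0.518,-0.276 0.018x0.019 @33
cup
   [ 0.418 -0.284  0.02 ]
   zmed 0.007 ztop 0.056 n154 rect 0.417,-0.276 0.055x0.056 @13
   zmed 0.008 ztop 0.054 n243 rect 0.417,-0.278 0.057x0.057 @61
block
   [ 0.408 -0.127  0.02 ]
   zmed 0.005 ztop 0.041 n712 rect 0.408,-0.124 0.088x0.042 @80
   zmed 0.002 ztop 0.037 n644 rect 0.409,-0.126 0.092x0.045 @80
wheel
   [0.481 0.216 0.02 ]
   zmed 0.048 ztop 0.052 n2455 rect 0.475,0.211 0.128x0.126 @89
   zmed 0.045 ztop 0.049 n1212 rect 0.475,0.210 0.128x0.130 @10
cl
   [0.456 0.345 0.02 ]
   zmed 0.007 ztop 0.011 n1193 rect 0.457,0.345 0.097x0.098 @2
   zmed 0.005 ztop 0.008 n352 rect 0.457,0.358 0.072x0.097 @88
cr
   [0.489 0.077 0.02 ]
   zmed 0.008 ztop 0.011 n1234 rect 0.490,0.075 0.099x0.094 @14
   zmed 0.005 ztop 0.008 n848 rect 0.489,0.075 0.096x0.097 @89
cb
   [0.608 0.228 0.02 ]
   zmed 0.007 ztop 0.011 n1147 rect 0.610,0.228 0.099x0.095 @76
   zmed 0.005 ztop 0.008 n713 rect 0.607,0.229 0.096x0.096 @16
```

Run:
```python
from m import *
S=load("scene");cv2.imwrite("pics/sc_crop.png",cv2.resize(S[0][270:440,190:420,::-1],None,fx=3.4,fy=3.4))
```

```text
(no output)
```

View pics/sc_crop.png

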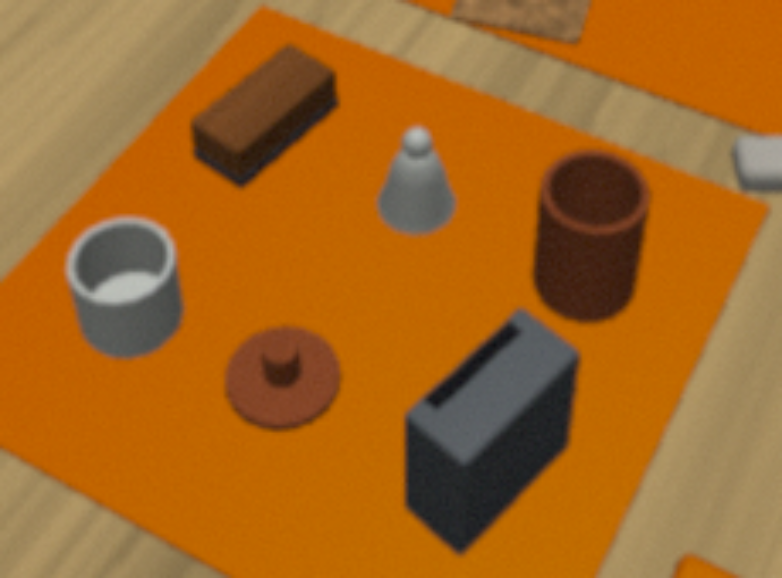

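The scene crop shows the sole dark and already underneath the block, the clock's button bar on the robot side, and one white cup, jar and lid, which is the choice made. Sizes and heights from both views match the text. Next I refine the coasters, wheel and clock by colour in the two views.

```bash
cat > r.py <<'E'
from m import *
for n in("top","scene"):
    p,d,c=load(n); hsv=cv2.cvtColor(p,cv2.COLOR_RGB2HSV)
    for k in("cl","cr","cb"):
        g=dict(cl=(.457,.346),cr=(.489,.075),cb=(.608,.228))[k]
        C=plane(c,np.c_[np.tile(np.arange(640),480),np.repeat(np.arange(480),640)],.007).reshape(480,640,3)
        near=np.hypot(C[...,0]-g[0],C[...,1]-g[1])<.08
        m=near&(hsv[...,1]<190)&(hsv[...,1]>60)&(hsv[...,0]<25)
        # avoid table outside the mat: cork is darker
        m&=hsv[...,2]<185
        m=cv2.morphologyEx(m.astype(np.uint8),cv2.MORPH_CLOSE,np.ones((3,3)))
        m=cv2.morphologyEx(m,cv2.MORPH_OPEN,np.ones((5,5)))
        cs,_=cv2.findContours(m,cv2.RETR_EXTERNAL,cv2.CHAIN_APPROX_NONE); q=max(cs,key=cv2.contourArea).reshape(-1,2)
        P=plane(c,q,.007)[:,:2].astype(np.float32)
        (x,y),s,a=cv2.minAreaRect(P); print(n,k,round(x,4),round(y,4),np.round(s,3),round(a,1))
E
python3 r.py
python3 - <<'E'
from m import *
from scipy.optimize import least_squares
for n in("top","scene"):
    p,d,c=load(n);C=cloud(c,d).reshape(-1,3)
    def sel(g,r,z0,z1): 
        k=(np.hypot(*(C[:,:2]-g).T)<r)&(C[:,2]>z0)&(C[:,2]<z1); return C[k]
    for k,g,r,z in(("wheel",(.475,.211),.08,.04),("jar",(.63,-.134),.045,.076),("cup",(.417,-.277),.045,.047),("lid",(.517,-.275),.02,.032)):
        Q=sel(g,r,z,.2); cc,rr=cv2.minEnclosingCircle(Q[:,:2].astype(np.float32)); print(n,k,np.round(cc,4),round(rr*2,4),Q[:,2].mean().round(4),Q[:,:2].mean(0).round(4))
    for k,g,z in(("clock",(.636,-.269),.08),("block",(.408,-.125),.030)):
        Q=sel(g,.075,z,.2); print(n,k,cv2.minAreaRect(Q[:,:2].astype(np.float32)),np.median(Q[:,2]), Q[:,:2].mean(0).round(4))
E
```

```text
top cl 0.4578 0.3658 [0.138 0.12 ] 3.3
top cr 0.4857 0.0578 [0.115 0.127] 11.6
top cb 0.6123 0.2316 [0.091 0.09 ] 5.3
scene cl 0.4657 0.3711 [0.118 0.114] 29.8
scene cr 0.4915 0.057 [0.103 0.123] 12.1
scene cb 0.6129 0.2284 [0.089 0.091] 4.8
top wheel [0.4749 0.2111] 0.1309 0.0488 [0.4738 0.2102]
top jar [ 0.6303 -0.133 ] 0.063 0.0823 [ 0.6286 -0.133 ]
top cup [ 0.4172 -0.2756] 0.0584 0.0526 [ 0.4167 -0.2747]
top lid [ 0.5159 -0.2743] 0.0212 0.0388 [ 0.5158 -0.2736]
top clock ((0.6359806060791016, -0.2695273458957672), (0.08644037693738937, 0.0439835786819458), 76.33216094970703) 0.08854434424175933 [ 0.6345 -0.2678]
top block ((0.4080229103565216, -0.12438962608575821), (0.08886326849460602, 0.043026700615882874), 79.90221405029297) 0.037485684431943445 [ 0.4072 -0.1239]
scene wheel [0.4736 0.2101] 0.1354 0.0461 [0.4773 0.2049]
scene jar [ 0.6314 -0.1341] 0.0621 0.0802 [ 0.6311 -0.1356]
scene cup [ 0.4173 -0.277 ] 0.0609 0.0512 [ 0.4182 -0.2795]
scene lid [ 0.5178 -0.2755] 0.0208 0.0375 [ 0.5181 -0.2765]
scene clock ((0.6373466849327087, -0.27001529932022095), (0.08560488373041153, 0.04092688485980034), 74.95948028564453) 0.08719057717763623 [ 0.6382 -0.2731]
scene block ((0.4086626470088959, -0.125923752784729), (0.09162329137325287, 0.044825229793787), 80.14180755615234) 0.03509727130221407 [ 0.4092 -0.1289]
```

Run:
```python
from m import *
p,d,c=load("top"); lab=cv2.cvtColor(cv2.GaussianBlur(p,(3,3),0),cv2.COLOR_RGB2HSV).astype(int)
for nm,(u,v) in dict(cl=(195,226),cr=(314,209),cb=(247,160),wood=(160,225),wood2=(347,209),mat=(280,250)).items():
    w=lab[v-8:v+9,u-6:u+7].reshape(-1,3); print(nm,np.percentile(w,[3,50,97],axis=0).tolist())
cv2.imwrite("pics/wheelc.png",cv2.resize(p[140:260,160:360,::-1],None,fx=4,fy=4,interpolation=cv2.INTER_CUBIC))
```

```text
cl [[15.0, 133.0, 129.0], [15.0, 135.0, 142.0], [16.0, 136.0, 154.0]]
cr [[15.0, 136.0, 134.0], [15.0, 138.0, 145.0], [16.0, 140.0, 156.0]]
cb [[15.0, 135.0, 132.0], [15.0, 137.0, 143.0], [16.0, 139.0, 155.0]]
wood [[19.0, 110.0, 149.0], [19.0, 111.0, 155.0], [19.0, 112.4, 163.0]]
wood2 [[18.0, 114.0, 153.6], [18.0, 116.0, 163.0], [19.0, 118.0, 173.0]]
mat [[15.0, 222.0, 185.0], [15.0, 225.0, 185.0], [16.0, 227.0, 186.0]]
```

View pics/wheelc.png

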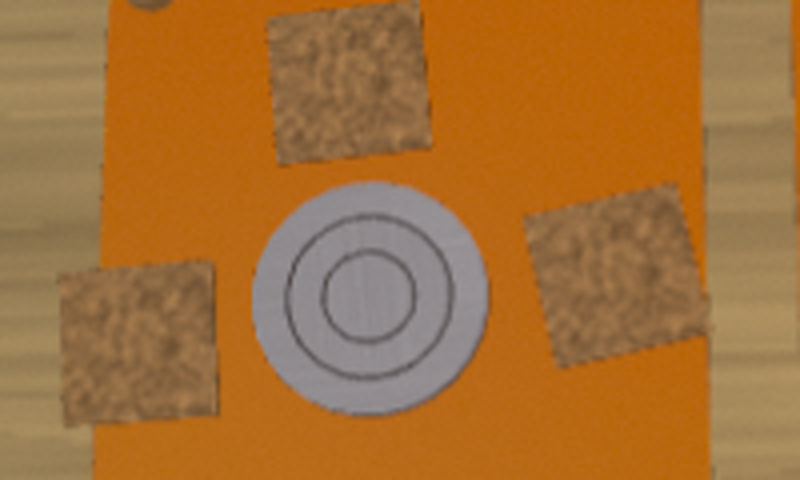

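The crop clearly shows three cork squares round the wheel, with the left one overlapping the mat's edge. Saturation separates cork from wood and mat.

```bash
sed -i 's/hsv\[...,1\]<190)&(hsv\[...,1\]>60)&(hsv\[...,0\]<25)/hsv[...,1]<185)\&(hsv[...,1]>124)\&(hsv[...,0]<18)/; s/hsv=cv2.cvtColor(p,/hsv=cv2.cvtColor(cv2.GaussianBlur(p,(3,3),0),/' r.py; python3 r.py
```

```text
top cl 0.4609 0.3503 [0.091 0.089] 3.6
top cr 0.4947 0.0737 [0.091 0.098] 12.0
top cb 0.6124 0.2316 [0.09  0.089] 5.3
scene cl 0.4595 0.363 [0.063 0.095] 83.6
scene cr 0.4955 0.0701 [0.088 0.098] 12.7
scene cb 0.6127 0.2281 [0.088 0.09 ] 5.2
```

Emit:
{"name": "servo_tool", "arguments": {
  "motion": [
    [[1,0.8,1,0,1],[1,0.8,1,0,1],[1,0.8,1,0,1],[1,0.8,1,0,1],[1,0.8,1,0,1],[1,0.8,1,0,1],[1,0.8,1,0,1],[1,0.8,1,0,1],[1,0.8,1,0,1],[1,0.8,1,0,0.85],[1,0,0,0,0]]
  ]
}}

```text
t: 1.25
eef_pos: [0.5728, -0.2251, 0.2153]
tool_rot: [-0.001, 0.702, 0.712, 0.003]
contact_force: [-0.8, 0.9, -0.6]
gripper_width: 1.0
grasp_force: 0.0
```

Emit:
{"name": "servo_tool", "arguments": {
  "motion": [
    [[1,0.5,0.76,0,0],[1,0.5,0.76,0,0],[1,0.45,0.76,-0.5,0],[1,0,0,-0.8,0],[1,0,0,0,0],[1,0,0,0,0]]
  ]
}}

```text
t: 1.85
eef_pos: [0.6254, -0.1442, 0.1629]
tool_rot: [-0.001, 0.708, 0.707, -0.001]
contact_force: [0.7, -0.4, 0.7]
gripper_width: 1.002
grasp_force: 0.0
```

Run:
```python
from m import *
p,d,c=load("top"); q=plane(c,np.array([[525,215],[675,183],[706,335],[558,367]])/4+[160,140],.007)[:,:2]
print(q.round(4),q.mean(0), np.degrees(np.arctan2(*(q[0]-q[3])[::-1])),np.degrees(np.arctan2(*(q[1]-q[2])[::-1])),np.linalg.norm(q-np.roll(q,1,0),axis=1))
```

```text
[[0.5288 0.1283]
 [0.5456 0.0423]
 [0.4568 0.0268]
 [0.4403 0.1104]] [0.49285185 0.07696411] 11.415704582849129 9.903981425198886 [0.09027439 0.08754855 0.09014415 0.08516956]
```

Emit:
{"name": "servo_tool", "arguments": {
  "motion": [
    [[1,0.135,0.265,0,0],[1,0,0,0,0],[1,0,0,-0.8,0],[1,0,0,-0.8,0],[1,0,0,-0.8,0],[1,0,0,0,0],[1,0,0,0,0]]
  ]
}}

```text
t: 2.55
eef_pos: [0.6322, -0.1325, 0.0683]
tool_rot: [0.0, 0.707, 0.707, 0.0]
contact_force: [-0.4, -0.3, 0.2]
gripper_width: 1.0
grasp_force: 0.0
```

Close on the jar and lift.

Emit:
{"name": "servo_tool", "arguments": {
  "motion": [
    [[0,0,0,-0.1,0],[0,0,0,0,0],[0,0,0,0,0],[0,0,0,0,0],[0,0,0,0,0],[0,0,0,0,0],[0,0,0,0,0],[0,0,0,0,0]]
  ],
  "newtons": 35
}}

```text
t: 3.35
eef_pos: [0.6441, -0.1323, 0.072]
tool_rot: [0.01, 0.707, 0.707, 0.009]
contact_force: [12.8, 0.3, 21.9]
gripper_width: 0.003
grasp_force: 10.0
```

Run:
```python
from h import *
o=bot.get_obs();print(o["gripper_width"],o["grasp_force"],o["contact_force"],o["eef_pos"])
a=[grab(n)[0] for n in("scene","wrist")]
save("j1",np.hstack([cv2.resize(a[0][200:480,150:500],(400,320)),cv2.resize(a[1],(400,320))]))
```

```text
0.0025486263498850016 9.972194492002018 [12.79023533  0.26972083 21.87858915] [ 0.64412245 -0.13231929  0.07203358]
```

View pics/j1.png

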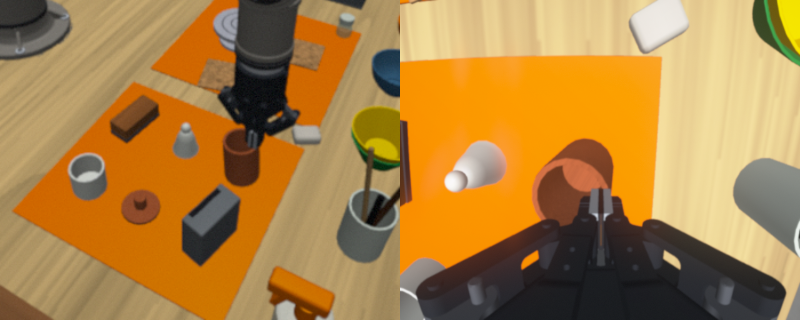

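Wrist and scene pictures: the fingers are shut at the jar's rim (scene crop 245,135) and the jar still stands. I'm measuring it before moving.

Run:
```python
from h import *
o=bot.get_obs();print(bot.get_obs()["eef_pos"])
w=grab("wrist");s=grab("scene")
for n,(p,d,c) in(("w",w),("s",s)):
    C=cloud(c,d);h=cv2.cvtColor(p,cv2.COLOR_RGB2HSV)
    k=(np.hypot(C[...,0]-.63,C[...,1]+.134)<.07)&(C[...,2]>.012)&(h[...,1]>90)&(h[...,0]<12)
    Q=C[k];t=Q[Q[:,2]>np.percentile(Q[:,2],97)-.006]
    print(n,len(Q),np.percentile(Q[:,2],[2,50,98,100]).round(4),Q[:,:2].min(0),Q[:,:2].max(0),cv2.minEnclosingCircle(t[:,:2].astype(np.float32)))
    kg=(np.hypot(C[...,0]-.64,C[...,1]+.134)<.07)&(C[...,2]>.03)&(h[...,1]<70); G=C[kg]; G=G[G[:,2]<np.percentile(G[:,2],5)+.02]
    print(" gripper low",G.min(0),G.max(0))
    print(" tcp, tip px",proj(c,[o["eef_pos"],o["eef_pos"]-[0,0,.022]]))
p=s[0];u,v=proj(s[2],[[.63,-.134,.083]])[0].astype(int)
cv2.imwrite("pics/j2.png",np.hstack([cv2.resize(p[v-50:v+70,u-60:u+60,::-1],(400,400),interpolation=cv2.INTER_CUBIC),cv2.resize(w[0][200:480,200:480,::-1],(400,400))]))
```

```text
[ 0.64411783 -0.13226606  0.07206474]
w 16322 [0.0162 0.0836 0.1714 0.1749] [ 0.58126448 -0.15714659] [ 0.6746572  -0.10161167] ((0.5922198295593262, -0.11949971318244934), 0.011074661277234554)
 gripper low [ 0.60509305 -0.14336767  0.08270515] [ 0.6884442  -0.11382188  0.15470174]
 tcp, tip px [[319.19192011 290.1994362 ]
 [318.41323309 274.25744524]]
s 1220 [0.0162 0.0609 0.3214 0.3895] [ 0.58139326 -0.18061431] [ 0.69687401 -0.1058702 ] ((0.6422287225723267, -0.15086881816387177), 0.043975695967674255)
 gripper low [ 0.5808607  -0.15389315  0.08986724] [ 0.70214528 -0.1219404   0.19357981]
 tcp, tip px [[371.39694511 331.32243144]
 [370.31951986 338.92401251]]
```

View pics/j2.png

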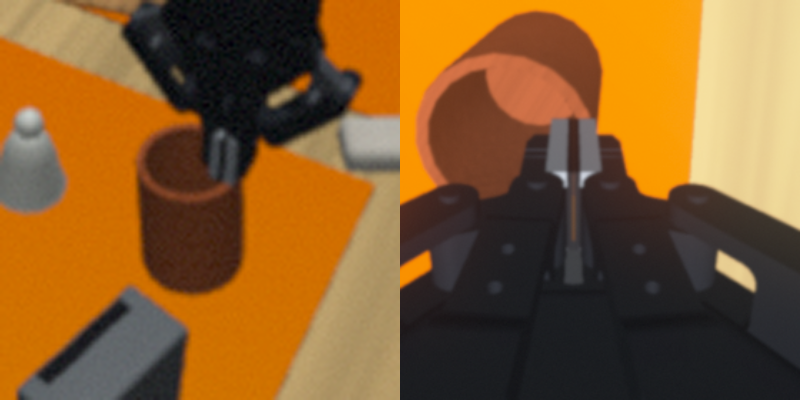

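Run:
```python
from h import *
for n in("wrist","scene"):
    p,d,c=grab(n)
    C=cloud(c,d);h=cv2.cvtColor(p,cv2.COLOR_RGB2HSV)
    k=(np.hypot(C[...,0]-.63,C[...,1]+.134)<.08)&(C[...,2]>.012)&(C[...,2]<.095)&(h[...,1]>110)&(h[...,0]<11)
    kk=cv2.morphologyEx(k.astype(np.uint8),cv2.MORPH_OPEN,np.ones((3,3)));Q=C[kk>0]
    for z0,z1 in((.072,.09),(.05,.07),(.03,.05),(.014,.03)):
        t=Q[(Q[:,2]>z0)&(Q[:,2]<z1)]
        if len(t)>5: print(n,z0,len(t),t[:,:2].min(0).round(3),t[:,:2].max(0).round(3),np.round(cv2.minEnclosingCircle(t[:,:2].astype(np.float32))[0],4), round(cv2.minEnclosingCircle(t[:,:2].astype(np.float32))[1],4), t[:,2].max().round(4))
```

```text
wrist 0.072 3248 [ 0.593 -0.157] [ 0.652 -0.102] [ 0.6232 -0.131 ] 0.0301 0.0883
wrist 0.05 2395 [ 0.598 -0.157] [ 0.655 -0.102] [ 0.6261 -0.1295] 0.0292 0.07
wrist 0.03 1717 [ 0.6   -0.157] [ 0.657 -0.102] [ 0.6283 -0.1295] 0.0291 0.05
wrist 0.014 1045 [ 0.603 -0.157] [ 0.657 -0.102] [ 0.63   -0.1295] 0.0284 0.03
scene 0.072 140 [ 0.596 -0.163] [ 0.648 -0.107] [ 0.6217 -0.1353] 0.0293 0.0888
scene 0.05 80 [ 0.598 -0.164] [ 0.655 -0.109] [ 0.6251 -0.1352] 0.0297 0.07
scene 0.03 97 [ 0.601 -0.164] [ 0.656 -0.107] [ 0.6273 -0.1353] 0.0294 0.0493
scene 0.014 71 [ 0.619 -0.164] [ 0.655 -0.109] [ 0.6286 -0.136 ] 0.028 0.0298
```

The jar leans about 7° (top centre x=0.623, base x=0.631) against the shut fingers, which are inside or over its +x rim. I'm raising the shut fingers gently so it settles, in small steps.

Emit:
{"name": "servo_tool", "arguments": {
  "motion": [
    [[0,0,0,0.1,0],[0,0,0,0.1,0],[0,0,0,0.1,0],[0,0,0,0.1,0]]
  ],
  "newtons": 20
}}

```text
t: 4.05
eef_pos: [0.6311, -0.1325, 0.0795]
tool_rot: [-0.0, 0.707, 0.707, -0.0]
contact_force: [0.1, 0.2, -0.2]
gripper_width: 0.001
grasp_force: 0.0
```

```bash
cat > jr.py <<'E'
from h import *
print(bot.get_obs()["contact_force"].round(1),bot.get_obs()["eef_pos"].round(4))
for n in("wrist","scene"):
    p,d,c=grab(n)
    C=cloud(c,d);h=cv2.cvtColor(p,cv2.COLOR_RGB2HSV)
    k=(np.hypot(C[...,0]-.63,C[...,1]+.134)<.08)&(C[...,2]>.012)&(C[...,2]<.1)&(h[...,1]>110)&(h[...,0]<11)
    kk=cv2.morphologyEx(k.astype(np.uint8),cv2.MORPH_OPEN,np.ones((3,3)));Q=C[kk>0]
    for z0,z1 in((.072,.1),(.03,.05),(.014,.03)):
        t=Q[(Q[:,2]>z0)&(Q[:,2]<z1)]
        if len(t)>5: print(n,z0,len(t),t[:,:2].min(0).round(3),t[:,:2].max(0).round(3),*np.round(cv2.minEnclosingCircle(t[:,:2].astype(np.float32))[0],4), round(cv2.minEnclosingCircle(t[:,:2].astype(np.float32))[1],4), np.percentile(t[:,2],98).round(4))
E
python3 jr.py
```

```text
[ 0.1  0.2 -0.2] [ 0.6311 -0.1325  0.0795]
wrist 0.072 2989 [ 0.602 -0.151] [ 0.66  -0.102] 0.6312 -0.1312 0.0295 0.0825
wrist 0.03 1057 [ 0.606 -0.154] [ 0.656 -0.102] 0.6312 -0.1288 0.0279 0.0496
wrist 0.014 736 [ 0.606 -0.155] [ 0.656 -0.102] 0.6311 -0.1293 0.0279 0.0297
scene 0.072 132 [ 0.602 -0.164] [ 0.659 -0.111] 0.6309 -0.1372 0.0289 0.0828
scene 0.03 89 [ 0.609 -0.164] [ 0.659 -0.107] 0.6311 -0.1357 0.0287 0.0497
scene 0.014 17 [ 0.612 -0.118] [ 0.636 -0.107] 0.6237 -0.1136 0.0129 0.0299
```

The jar is upright again at (0.631, -0.133). The grasp was too shallow at the rim, so I'm rising clear, opening and going deeper.

Emit:
{"name": "servo_tool", "arguments": {
  "motion": [
    [[0,0,0,0.5,0],[0,0,0,0.5,0],[0,0,0,0.5,0],[0,0,0,0,0],[1,0,0,0,0],[1,0,0,0,0],[1,0,0,0,0],[1,0,0,0,0],[1,0,0,0,0],[1,0,0,0,0],[1,0,0,0,0],[1,0,0,0,0]]
  ]
}}

```text
t: 5.35
eef_pos: [0.6316, -0.1324, 0.1392]
tool_rot: [0.0, 0.707, 0.707, 0.0]
contact_force: [0.2, 0.1, 1.0]
gripper_width: 0.997
grasp_force: 0.0
```

Run:
```python
from h import *
o=bot.get_obs();print(o["eef_pos"],o["gripper_width"])
p,d,c=grab("wrist");q,d2,c2=grab("scene");C=cloud(c,d)
print(proj(c,[o["eef_pos"]-[0,0,.022]+[s,0,0] for s in(-.0425,.0425)]))
cv2.imwrite("pics/j3.png",np.hstack([cv2.resize(p[...,::-1],(480,360)),cv2.resize(q[220:400,260:440,::-1],(360,360))])[:, :800])
```

```text
[ 0.63164844 -0.13241717  0.13922178] 0.9970927448566212
[[243.09669595 274.18194913]
 [395.68033577 274.31587056]]
```

View pics/j3.png

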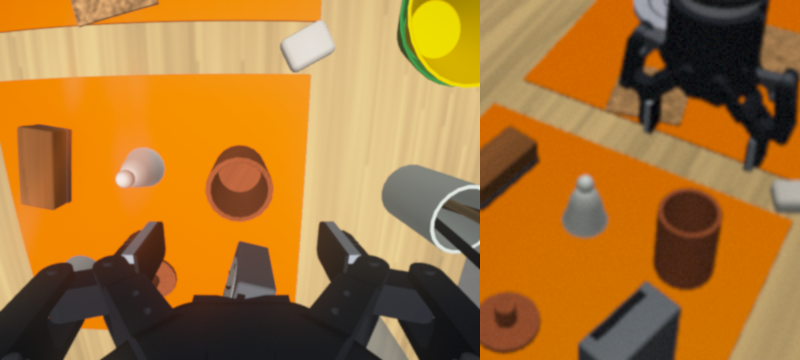

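The fingers straddle the jar symmetrically (jar at 238,185, tips at 155,228 and 325,228). I'm going deeper and closing in stages.

Emit:
{"name": "servo_tool", "arguments": {
  "motion": [
    [[1,0,0,-0.7,0],[1,0,0,-0.7,0],[1,0,0,-0.6,0],[1,0,0,-0.4,0],[1,0,0,0,0],[1,0,0,0,0],[0.8,0,0,0,0],[0.7,0,0,0,0],[0.66,0,0,0,0],[0.66,0,0,0,0],[0.66,0,0,0,0],[0.66,0,0,0,0]]
  ],
  "newtons": 25
}}

```text
t: 6.65
eef_pos: [0.6325, -0.1326, 0.045]
tool_rot: [0.001, 0.707, 0.707, 0.001]
contact_force: [-2.4, 0.6, 5.2]
gripper_width: 0.702
grasp_force: 26.1
```

Contact at 0.70 (60 mm), as expected. Now squeeze a bit and check.

Emit:
{"name": "servo_tool", "arguments": {
  "motion": [
    [[0.6,0,0,0,0],[0.6,0,0,0,0],[0.6,0,0,0.1,0],[0.6,0,0,0.2,0],[0.6,0,0,0.3,0],[0.6,0,0,0.3,0],[0.6,0,0,0,0]]
  ],
  "newtons": 35
}}

```text
t: 7.35
eef_pos: [0.6334, -0.1325, 0.0819]
tool_rot: [0.002, 0.707, 0.707, 0.001]
contact_force: [1.6, 0.2, -1.9]
gripper_width: 0.696
grasp_force: 38.1
```

```bash
python3 jr.py
```

```text
[ 1.6  0.2 -1.9] [ 0.6334 -0.1325  0.0819]
wrist 0.072 4807 [ 0.609 -0.158] [ 0.659 -0.102] 0.6335 -0.1296 0.0284 0.0993
wrist 0.03 2364 [ 0.609 -0.157] [ 0.657 -0.102] 0.6326 -0.1295 0.0278 0.0495
scene 0.072 77 [ 0.61  -0.164] [ 0.638 -0.108] 0.6307 -0.1357 0.0288 0.097
scene 0.03 25 [ 0.622 -0.163] [ 0.647 -0.157] 0.6343 -0.1593 0.0126 0.0499
```

Emit:
{"name": "servo_tool", "arguments": {
  "motion": [
    [[0.6,0,0,0.75,0],[0.6,0,0.3,0.75,0],[0.6,-0.3,0.7,0,0],[0.6,-0.4,0.8,0,0],[0.6,-0.4,0.85,0,0],[0.6,-0.4,0.85,0,0],[0.6,-0.4,0.85,0,0],[0.6,-0.4,0.85,0,0],[0.6,-0.4,0.85,0,0],[0.6,-0.4,0.85,0,0],[0.6,-0.4,0.85,0,0],[0.6,-0.3,0.6,0,0],[0.6,0,0,0,0],[0.6,0,0,0,0],[0.6,0,0,0,0]]
  ]
}}

```text
t: 8.95
eef_pos: [0.48, 0.2003, 0.1388]
tool_rot: [0.0, 0.708, 0.707, -0.0]
contact_force: [-0.4, -0.8, -2.1]
gripper_width: 0.698
grasp_force: 39.0
```

Run:
```python
from h import *
p,d,c=grab("wrist");save("w1",p);np.savez("wr0.npz",p=p,d=d,c=c)
p,d,c=grab("top"); 
hs=cv2.cvtColor(cv2.GaussianBlur(p,(3,3),0),cv2.COLOR_RGB2HSV)
print(bot.get_obs()["contact_force"])
```

```text
[-0.13634718  0.20446181 -1.2883251 ]
```

View pics/w1.png

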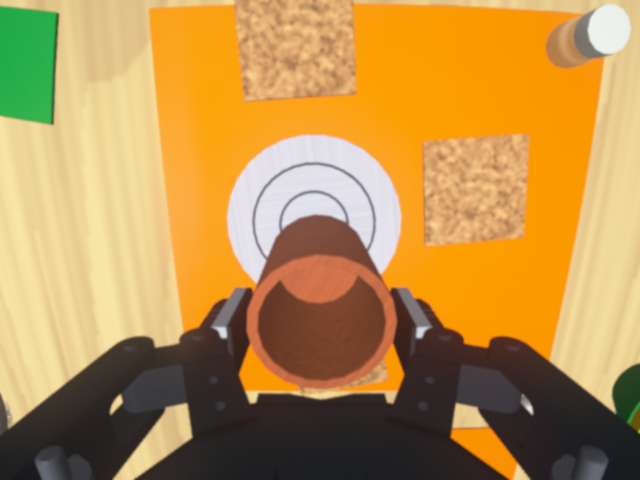

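The wrist view shows the jar held upright, the wheel plate with rings (315,220), the back coaster (476,190) and part of the left coaster. I'm refining the wheel and back coaster from it.

Run:
```python
from h import *
z=np.load("wr0.npz",allow_pickle=True);p,d,c=z["p"],z["d"],z["c"].item()
h=cv2.cvtColor(cv2.GaussianBlur(p,(3,3),0),cv2.COLOR_RGB2HSV)
v,u=np.mgrid[:480,:640]
m=((h[...,1]<60)&(h[...,2]>110)&(np.hypot(u-315,v-220)<105)&(v<290)).astype(np.uint8)
cs,_=cv2.findContours(m,cv2.RETR_EXTERNAL,cv2.CHAIN_APPROX_NONE);q=max(cs,key=cv2.contourArea).reshape(-1,2)
q=q[(q[:,1]<260)]
q=q[np.hypot(*(q-[315,218]).T)>75]
P=plane(c,q,.048)[:,:2]
A=np.c_[2*P,np.ones(len(P))];s=np.linalg.lstsq(A,(P**2).sum(1),rcond=None)[0];print("wheel",s[:2],np.sqrt(s[2]+s[:2]@s[:2])*2,len(P), "z",np.median(cloud(c,d)[m>0][:,2]))
def quad(c,p,z,box):
    h=cv2.cvtColor(cv2.GaussianBlur(p,(3,3),0),cv2.COLOR_RGB2HSV); print(np.median(h[150:230,440:510].reshape(-1,3),axis=0),h[120,410])
    m=np.zeros((480,640),np.uint8);x0,y0,x1,y1=box;m[y0:y1,x0:x1]=((h[...,1]<215)[y0:y1,x0:x1]);m=cv2.morphologyEx(m,cv2.MORPH_CLOSE,np.ones((5,5)))
    cs,_=cv2.findContours(m,cv2.RETR_EXTERNAL,cv2.CHAIN_APPROX_NONE);q=max(cs,key=cv2.contourArea).reshape(-1,2)
    return cv2.minAreaRect(plane(c,q,z)[:,:2].astype(np.float32))
print(quad(c,p,.007,(410,115,545,265)))
C=cloud(c,d);print(np.median(C[150:230,440:510,2]),np.median(C[330:360,170:190,2]))
```

```text
wheel [0.47529976 0.21325165] 0.12690354099064519 322 z 0.04670180466723159
[ 15. 125. 223.] [ 19 255 252]
((0.6115764379501343, 0.23312953114509583), (0.09186051785945892, 0.09120266139507294), 5.33048677444458)
0.005310975535685769 0.20478073429909205
```

Emit:
{"name": "servo_tool", "arguments": {
  "motion": [
    [[0.6,-0.12,0.3,0,0],[0.6,0,0,0,0],[0.6,0,0,-0.5,0],[0.6,0,0,-0.4,0],[0.6,0,0,-0.15,0],[0.6,0,0,-0.1,0],[0.6,0,0,0,0],[0.6,0,0,0,0]]
  ]
}}

```text
t: 9.85
eef_pos: [0.4753, 0.2139, 0.0938]
tool_rot: [0.0, 0.707, 0.707, 0.0]
contact_force: [-0.7, -0.7, -2.0]
gripper_width: 0.696
grasp_force: 39.0
```

Emit:
{"name": "servo_tool", "arguments": {
  "motion": [
    [[0.6,0,-0.03,-0.05,0],[0.6,0,0,-0.04,0],[0.6,0,0,0,0],[0.6,0,0,0,0]]
  ]
}}

```text
t: 10.25
eef_pos: [0.4752, 0.2126, 0.0901]
tool_rot: [0.0, 0.707, 0.707, 0.0]
contact_force: [-1.1, -0.8, 3.8]
gripper_width: 0.696
grasp_force: 39.5
```

Touching down (+3.8 N). Release slowly, then rise.

Emit:
{"name": "servo_tool", "arguments": {
  "motion": [
    [[0.72,0,0,0,0],[0.76,0,0,0,0],[0.85,0,0,0,0],[1,0,0,0,0],[1,0,0,0,0],[1,0,0,0,0],[1,0,0,0.5,0],[1,0,0,0.8,0],[1,0,0,0.8,0],[1,0,0,0.8,0],[1,0,0,0,0]]
  ]
}}

```text
t: 11.35
eef_pos: [0.4772, 0.2141, 0.21]
tool_rot: [0.001, 0.707, 0.707, 0.004]
contact_force: [0.9, 0.1, -0.5]
gripper_width: 1.0
grasp_force: 0.0
```

```bash
cat > jw.py <<'E'
from h import *
print(bot.get_obs()["contact_force"].round(1),bot.get_obs()["eef_pos"].round(4))
for n in("wrist","scene","top"):
    p,d,c=grab(n);np.savez("l_"+n,p=p,d=d,c=c)
    C=cloud(c,d);h=cv2.cvtColor(p,cv2.COLOR_RGB2HSV)
    k=(np.hypot(C[...,0]-.475,C[...,1]-.212)<.06)&(C[...,2]>.055)&(C[...,2]<.137)&(h[...,1]>80)&(h[...,0]<12)
    Q=C[k]
    for z0,z1 in((.115,.137),(.06,.1)):
        t=Q[(Q[:,2]>z0)&(Q[:,2]<z1)]
        if len(t)>5:
            cc,r=cv2.minEnclosingCircle(t[:,:2].astype(np.float32)); print(n,z0,len(t),np.round(cc,4),round(r,4),np.percentile(t[:,2],98).round(4))
E
python3 jw.py
```

```text
[ 0.9  0.1 -0.5] [0.4772 0.2141 0.21  ]
wrist 0.115 1869 [0.4742 0.2138] 0.0297 0.1277
wrist 0.06 1270 [0.4744 0.2155] 0.0283 0.0993
scene 0.115 186 [0.4755 0.2104] 0.0314 0.1277
scene 0.06 283 [0.4755 0.2101] 0.0317 0.0994
```

Emit:
{"name": "servo_tool", "arguments": {
  "motion": [
    [[0.5,0,-0.5,0,0],[0.5,0.08,-0.9,0,0],[0.5,0.08,-0.95,0,0],[0.5,0.08,-0.95,0,0],[0.5,0.08,-0.95,0,0],[0.5,0.08,-0.95,0,0],[0.5,0.08,-0.95,0,0],[0.5,0.08,-0.95,0,0],[0.5,0.08,-0.95,0,0],[0.5,0.08,-0.95,0,0],[0.5,0.08,-0.95,0,0],[0.5,0.08,-0.95,0,0],[0.5,0.08,-0.95,-0.5,0],[0.5,0.08,-0.4,-0.8,0],[0.5,0,0,0,0],[0.5,0,0,0,0]]
  ]
}}

```text
t: 13.1
eef_pos: [0.5154, -0.2765, 0.1521]
tool_rot: [-0.002, 0.707, 0.707, -0.0]
contact_force: [0.3, 1.0, 0.8]
gripper_width: 0.496
grasp_force: 0.0
```

Emit:
{"name": "servo_tool", "arguments": {
  "motion": [
    [[0.45,0.04,0.04,-0.5,0],[0.45,0,0,-0.8,0],[0.45,0,0,-0.7,0],[0.45,0,0,-0.5,0],[0.45,0,0,-0.2,0],[0.45,0,0,0,0],[0.45,0,0,0,0]]
  ]
}}

```text
t: 13.8
eef_pos: [0.5192, -0.2756, 0.0471]
tool_rot: [0.001, 0.707, 0.707, 0.001]
contact_force: [0.1, -0.7, 0.2]
gripper_width: 0.452
grasp_force: 0.0
```

Emit:
{"name": "servo_tool", "arguments": {
  "motion": [
    [[0.45,-0.05,0,-0.1,0],[0.45,0,0,0,0],[0.35,0,0,0,0],[0.3,0,0,0,0],[0.2,0,0,0,0],[0.2,0,0,0,0],[0.15,0,0,0,0],[0.15,0,0,0,0],[0.15,0,0,0,0]]
  ],
  "newtons": 25
}}

```text
t: 14.7
eef_pos: [0.516, -0.276, 0.0416]
tool_rot: [-0.0, 0.707, 0.707, 0.0]
contact_force: [-0.5, -0.5, -0.1]
gripper_width: 0.149
grasp_force: 0.0
```

No grip at 0.15 although the knob is 20 mm. I need to measure where the tips and knob really are.

Run:
```python
from h import *
o=bot.get_obs();e=o["eef_pos"];print(e,o["contact_force"])
ims=[]
for n in("scene","wrist"):
    p,d,c=grab(n);C=cloud(c,d);h=cv2.cvtColor(p,cv2.COLOR_RGB2HSV)
    near=np.hypot(C[...,0]-e[0],C[...,1]-e[1])<.05
    L=C[near&(h[...,1]>110)&(h[...,0]<11)&(C[...,2]>.011)&(C[...,2]<.06)]
    if len(L):print(n,"lid",len(L),np.percentile(L,[1,50,99],axis=0).round(4).tolist())
    G=C[near&(h[...,1]<60)&(C[...,2]>.012)&(C[...,2]<.12)]
    if len(G):print(n,"grip",len(G),np.percentile(G[:,2],[0,1,5,20]).round(4),G[G[:,2]<np.percentile(G[:,2],5)].mean(0))
    print(proj(c,[e-[0,0,.022],e]).round(0))
    u,v=proj(c,[e-[0,0,.01]])[0].astype(int); u=min(max(u,60),580);v=min(max(v,60),420)
    ims.append(cv2.resize(p[v-60:v+60,u-60:u+60,::-1],(400,400),interpolation=cv2.INTER_CUBIC))
cv2.imwrite("pics/l1.png",np.hstack(ims))
```

```text
[ 0.51604151 -0.27598321  0.04160356] [-0.53309771 -0.52583839 -0.05913649]
scene lid 653 [[0.4909, -0.3041, 0.0116], [0.5222, -0.2819, 0.0146], [0.5452, -0.2491, 0.0393]]
scene grip 262 [0.0604 0.0639 0.0676 0.078 ] [ 0.52361203 -0.28488573  0.06469503]
[[272. 378.]
 [271. 371.]]
wrist lid 7208 [[0.4898, -0.3009, 0.012], [0.5175, -0.2667, 0.0137], [0.5457, -0.2444, 0.0387]]
wrist grip 5284 [0.0607 0.0643 0.0727 0.0932] [ 0.51722555 -0.26445581  0.06749502]
[[319. 274.]
 [319. 290.]]
```

View pics/l1.png

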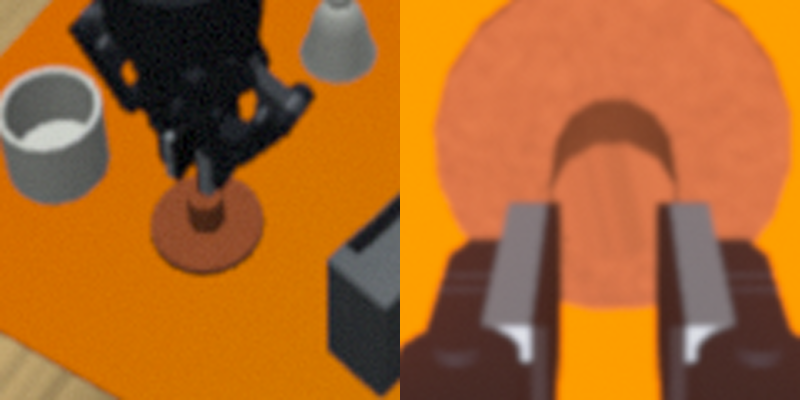

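Important finding: both cameras put the fingertips at z≈0.061 while the TCP reads 0.042. The real tips are about 20 mm above the reported TCP, not 22 mm below it, and the jar was missed the same way. I'll use this measured offset, opening a little and going 38 mm lower.

Emit:
{"name": "servo_tool", "arguments": {
  "motion": [
    [[0.45,0.04,0,0,0],[0.45,0,0,0,0],[0.45,0,0,0,0],[0.45,0,0,-0.4,0],[0.45,0,0,-0.3,0],[0.45,0,0,-0.15,0],[0.45,0,0,0,0]]
  ]
}}

```text
t: 15.5
eef_pos: [0.5164, -0.2754, 0.0058]
tool_rot: [-0.001, 0.707, 0.707, -0.001]
contact_force: [0.3, 0.5, 0.4]
gripper_width: 0.447
grasp_force: 0.0
```

```bash
cat > tip.py <<'E'
from h import *
o=bot.get_obs();e=o["eef_pos"];print(e.round(4),o["contact_force"].round(1),o["gripper_width"],o["grasp_force"])
for n in("scene","wrist"):
    p,d,c=grab(n);C=cloud(c,d);h=cv2.cvtColor(p,cv2.COLOR_RGB2HSV)
    near=(np.hypot(C[...,0]-e[0],C[...,1]-e[1])<.055)&(abs(C[...,1]-e[1])<.02)
    G=C[near&(h[...,1]<60)&(C[...,2]>.01)]
    if len(G):print(n,"grip",len(G),np.percentile(G[:,2],[0,1,5,20]).round(4))
E
python3 tip.py
```

```text
[ 0.5164 -0.2754  0.0058] [0.3 0.5 0.4] 0.44658145300987095 0.0
scene grip 6079 [0.0258 0.0464 0.0903 0.2661]
wrist grip 37030 [0.0269 0.0435 0.0765 0.086 ]
```

Emit:
{"name": "servo_tool", "arguments": {
  "motion": [
    [[0.35,0,0,0,0],[0.28,0,0,0,0],[0.2,0,0,0,0],[0.15,0,0,0,0],[0.15,0,0,0,0],[0.15,0,0,0,0]]
  ],
  "newtons": 25
}}

```text
t: 16.2
eef_pos: [0.518, -0.2762, 0.0081]
tool_rot: [0.0, 0.707, 0.707, 0.0]
contact_force: [-1.4, 0.3, 5.7]
gripper_width: 0.216
grasp_force: 24.8
```

Emit:
{"name": "servo_tool", "arguments": {
  "motion": [
    [[0.15,0,0,0.3,0],[0.15,0,0,0.8,0],[0.15,0,0,0.9,0],[0.15,0,0.3,0.9,0],[0.15,-0.08,0.7,0.9,0],[0.15,-0.08,0.8,0.9,0],[0.15,-0.08,0.9,0,0],[0.15,-0.08,0.9,0,0],[0.15,-0.08,0.9,0,0],[0.15,-0.08,0.9,0,0],[0.15,-0.08,0.9,0,0],[0.15,-0.08,0.9,0,0],[0.15,-0.08,0.9,0,0],[0.15,-0.1,0.9,0,0],[0.15,-0.1,0.8,0,0],[0.15,-0.1,0.7,0,0],[0.15,-0.1,0.5,0,0],[0.15,0,0,0,0],[0.15,0,0,0,0]]
  ]
}}

```text
t: 18.1
eef_pos: [0.4726, 0.1637, 0.1957]
tool_rot: [0.0, 0.707, 0.707, -0.0]
contact_force: [-0.2, -0.5, -1.1]
gripper_width: 0.218
grasp_force: 24.7
```

```bash
cat > lid.py <<'E'
from h import *
o=bot.get_obs();e=o["eef_pos"];print(e.round(4),o["contact_force"].round(1),o["gripper_width"].round(3),o["grasp_force"].round(1))
for n in("scene","wrist"):
    p,d,c=grab(n);C=cloud(c,d);h=cv2.cvtColor(p,cv2.COLOR_RGB2HSV)
    near=(np.hypot(C[...,0]-e[0],C[...,1]-e[1])<.06)&(h[...,1]>80)&(h[...,0]<12)&(C[...,2]>.05)
    near=cv2.morphologyEx(near.astype(np.uint8),cv2.MORPH_OPEN,np.ones((3,3)))>0
    Q=C[near]; hist=np.histogram(Q[:,2],np.arange(.05,.26,.01)); print(n,dict(zip(hist[1].round(3).tolist(),hist[0].tolist())))
    z=e[2]+.004
    for a,b in((z-.008,z+.012),(.118,.135)):
        t=Q[(Q[:,2]>a)&(Q[:,2]<b)]
        if len(t)>20:cc,r=cv2.minEnclosingCircle(t[:,:2].astype(np.float32));print(n,round(a,3),len(t),np.round(cc,4),round(r,4),np.median(t[:,2]))
E
python3 lid.py
```

```text
Traceback (most recent call last):
  File "lid.py", line 2, in <module>
    o=bot.get_obs();e=o["eef_pos"];print(e.round(4),o["contact_force"].round(1),o["gripper_width"].round(3),o["grasp_force"].round(1))
                                                                                ^^^^^^^^^^^^^^^^^^^^^^^^
AttributeError: 'float' object has no attribute 'round'
```

Emit:
{"name": "servo_tool", "arguments": {
  "motion": [
    [[0.15,0.03,0.5,0,0],[0.15,0.03,0.5,0,0],[0.15,0,0.2,0,0],[0.15,0,0,0,0],[0.15,0,0,0,0]]
  ]
}}

```text
t: 18.6
eef_pos: [0.4753, 0.2104, 0.1954]
tool_rot: [0.0, 0.708, 0.707, -0.001]
contact_force: [0.3, -0.8, -1.1]
gripper_width: 0.215
grasp_force: 24.7
```

```bash
sed -i 's/,o\["gripper_width"\].round(3),o\["grasp_force"\].round(1)//' lid.py; python3 lid.py
```

```text
[0.4753 0.2104 0.1954] [ 0.3 -0.8 -1.1]
scene {0.05: 22, 0.06: 66, 0.07: 59, 0.08: 70, 0.09: 70, 0.1: 95, 0.11: 116, 0.12: 108, 0.13: 0, 0.14: 0, 0.15: 0, 0.16: 0, 0.17: 0, 0.18: 0, 0.19: 42, 0.2: 163, 0.21: 34, 0.22: 34, 0.23: 0, 0.24: 0}
scene 0.191 212 [0.4776 0.2102] 0.031 0.2008860101086995
scene 0.118 127 [0.4745 0.2096] 0.0305 0.12414102884529743
wrist {0.05: 786, 0.06: 83, 0.07: 88, 0.08: 99, 0.09: 106, 0.1: 125, 0.11: 130, 0.12: 851, 0.13: 0, 0.14: 0, 0.15: 0, 0.16: 0, 0.17: 0, 0.18: 0, 0.19: 961, 0.2: 5840, 0.21: 525, 0.22: 2104, 0.23: 504, 0.24: 190}
wrist 0.191 6842 [0.4766 0.2128] 0.0311 0.20070756804917395
wrist 0.118 881 [0.4737 0.2182] 0.0286 0.12613875573451505
```

Emit:
{"name": "servo_tool", "arguments": {
  "motion": [
    [[0.15,-0.055,0.02,0,0],[0.15,0,0,-0.5,0],[0.15,0,0,-0.5,0],[0.15,0,0,-0.3,0],[0.15,0,0,-0.2,0],[0.15,0,0,-0.05,0],[0.15,0,0,0,0],[0.15,0,0,0,0]]
  ]
}}

```text
t: 19.5
eef_pos: [0.4735, 0.2131, 0.1343]
tool_rot: [0.0, 0.707, 0.707, 0.001]
contact_force: [-0.1, -0.2, -0.8]
gripper_width: 0.218
grasp_force: 24.7
```

Emit:
{"name": "servo_tool", "arguments": {
  "motion": [
    [[0.15,0,-0.05,0,0],[0.15,0,0,-0.06,0],[0.15,0,0,-0.06,0],[0.15,0,0,-0.03,0],[0.15,0,0,0,0]]
  ]
}}

```text
t: 20.0
eef_pos: [0.4729, 0.2107, 0.1274]
tool_rot: [-0.0, 0.707, 0.707, -0.0]
contact_force: [-0.5, 0.1, -1.7]
gripper_width: 0.218
grasp_force: 24.7
```

Emit:
{"name": "servo_tool", "arguments": {
  "motion": [
    [[0.15,0,0,-0.03,0],[0.15,0,0,-0.02,0],[0.15,0,0,0,0],[0.15,0,0,0,0]]
  ]
}}

```text
t: 20.4
eef_pos: [0.4735, 0.2112, 0.1271]
tool_rot: [0.0, 0.707, 0.707, 0.0]
contact_force: [-3.9, -2.0, 12.5]
gripper_width: 0.217
grasp_force: 26.0
```

```bash
python3 lid.py
```

```text
[0.4735 0.2112 0.1271] [-3.9 -2.  12.5]
scene {0.05: 52, 0.06: 59, 0.07: 62, 0.08: 57, 0.09: 63, 0.1: 62, 0.11: 60, 0.12: 62, 0.13: 191, 0.14: 24, 0.15: 27, 0.16: 3, 0.17: 0, 0.18: 0, 0.19: 0, 0.2: 0, 0.21: 0, 0.22: 0, 0.23: 0, 0.24: 0}
scene 0.123 237 [0.4756 0.2086] 0.0301 0.13227216276387954
scene 0.118 256 [0.4756 0.2086] 0.0301 0.13167340567405034
wrist {0.05: 71, 0.06: 157, 0.07: 180, 0.08: 205, 0.09: 233, 0.1: 276, 0.11: 318, 0.12: 165, 0.13: 6686, 0.14: 445, 0.15: 2065, 0.16: 407, 0.17: 208, 0.18: 1075, 0.19: 3232, 0.2: 1802, 0.21: 1423, 0.22: 33, 0.23: 0, 0.24: 0}
wrist 0.123 6876 [0.4743 0.2136] 0.031 0.13252608597653426
wrist 0.118 6768 [0.4743 0.2136] 0.031 0.1324776954289566
```

Seated (disc top 0.133). Release and rise.

Emit:
{"name": "servo_tool", "arguments": {
  "motion": [
    [[0.15,0,0,0.02,0],[0.25,0,0,0,0],[0.3,0,0,0,0],[0.45,0,0,0,0],[0.5,0,0,0,0],[0.5,0,0,0.2,0],[0.5,0,0,0.5,0],[0.5,0,0,0.8,0],[0.5,0,0,0.8,0],[0.5,0,0,0,0]]
  ]
}}

```text
t: 21.5
eef_pos: [0.4755, 0.2125, 0.2233]
tool_rot: [0.001, 0.707, 0.707, 0.004]
contact_force: [-0.2, -0.1, -0.6]
gripper_width: 0.499
grasp_force: 0.0
```

```bash
python3 lid.py
```

```text
[0.4755 0.2125 0.2233] [-0.2 -0.1 -0.6]
scene {0.05: 21, 0.06: 58, 0.07: 56, 0.08: 69, 0.09: 49, 0.1: 56, 0.11: 53, 0.12: 59, 0.13: 215, 0.14: 24, 0.15: 28, 0.16: 0, 0.17: 0, 0.18: 0, 0.19: 0, 0.2: 0, 0.21: 0, 0.22: 0, 0.23: 0, 0.24: 0}
scene 0.118 269 [0.474  0.2079] 0.0308 0.13181665475769844
wrist {0.05: 13, 0.06: 49, 0.07: 60, 0.08: 72, 0.09: 71, 0.1: 88, 0.11: 69, 0.12: 20, 0.13: 4302, 0.14: 89, 0.15: 670, 0.16: 0, 0.17: 0, 0.18: 0, 0.19: 0, 0.2: 0, 0.21: 0, 0.22: 0, 0.23: 0, 0.24: 294}
wrist 0.118 4290 [0.4742 0.2135] 0.031 0.1324990479067762
```

Emit:
{"name": "servo_tool", "arguments": {
  "motion": [
    [[0.7,0,-0.4,0,0],[1,-0.1,-0.8,0,0],[1,-0.1,-0.9,0,0],[1,-0.12,-0.9,0,0],[1,-0.12,-0.9,0,0],[1,-0.12,-0.9,0,0],[1,-0.12,-0.9,0,0],[1,-0.12,-0.9,0,0],[1,-0.12,-0.9,0,0],[1,-0.12,-0.9,0,0],[1,-0.12,-0.9,0,0],[1,-0.12,-0.9,0,0],[1,-0.12,-0.9,0,0],[1,-0.12,-0.9,-0.5,0],[1,-0.05,-0.4,-0.8,0],[1,0,0,0,0],[1,0,0,0,0]]
  ]
}}

```text
t: 23.3
eef_pos: [0.4094, -0.2842, 0.1654]
tool_rot: [-0.002, 0.707, 0.707, -0.0]
contact_force: [-0.1, 0.5, 0.0]
gripper_width: 0.997
grasp_force: 0.0
```

Emit:
{"name": "servo_tool", "arguments": {
  "motion": [
    [[1,0.19,0.18,0,0],[1,0,0,-0.7,0],[1,0,0,-0.9,0],[1,0,0,-0.8,0],[1,0,0,-0.6,0],[1,0,0,0,0],[1,0,0,0,0]]
  ]
}}

```text
t: 24.0
eef_pos: [0.4194, -0.277, 0.0476]
tool_rot: [0.0, 0.706, 0.708, 0.0]
contact_force: [-0.2, 0.9, -0.3]
gripper_width: 1.002
grasp_force: 0.0
```

```bash
cat > obj.py <<'E'
import sys
from h import *
# measure low-saturation grey/white thing around x,y between z0,z1 with tips
x,y,z0,z1=map(float,sys.argv[1:5])
o=bot.get_obs();e=o["eef_pos"];print(e.round(4),o["contact_force"].round(1))
for n in("scene","wrist","top"):
    p,d,c=grab(n);C=cloud(c,d)
    t=C[(np.hypot(C[...,0]-x,C[...,1]-y)<float(sys.argv[5]))&(C[...,2]>z0)&(C[...,2]<z1)]
    if len(t)>20:cc,r=cv2.minEnclosingCircle(t[:,:2].astype(np.float32));print(n,len(t),np.round(cc,4),round(r,4),np.median(t[:,2]).round(4),cv2.minAreaRect(t[:,:2].astype(np.float32)))
E
python3 obj.py .417 -.2765 .044 .057 .035; python3 tip.py
```

```text
[ 0.4194 -0.277   0.0476] [-0.2  0.9 -0.3]
scene 299 [ 0.4173 -0.2777] 0.0305 0.0509 ((0.4154321551322937, -0.27906572818756104), (0.054083459079265594, 0.060029663145542145), 44.568885803222656)
wrist 3631 [ 0.4186 -0.2762] 0.0291 0.0509 ((0.41826513409614563, -0.2760157287120819), (0.05742188170552254, 0.056735992431640625), 62.5974235534668)
top 148 [ 0.4175 -0.2758] 0.0291 0.0525 ((0.41866976022720337, -0.2721318006515503), (0.05013718456029892, 0.05587316304445267), 73.03516387939453)
[ 0.4195 -0.2783  0.0482] [-0.4  0.1  0. ] 1.0032042212620251 0.0
scene grip 7618 [0.0101 0.0185 0.0484 0.2905]
wrist grip 24662 [0.01   0.0154 0.0345 0.1109]
```

Emit:
{"name": "servo_tool", "arguments": {
  "motion": [
    [[1,-0.03,0.03,-0.3,0],[1,0,0,-0.5,0],[1,0,0,-0.4,0],[1,0,0,-0.2,0],[1,0,0,0,0],[0.85,0,0,0,0],[0.75,0,0,0,0],[0.65,0,0,0,0],[0.62,0,0,0,0],[0.6,0,0,0,0],[0.6,0,0,0,0]]
  ]
}}

```text
t: 25.35
eef_pos: [0.4172, -0.2771, -0.0087]
tool_rot: [0.001, 0.707, 0.707, 0.0]
contact_force: [0.2, 0.4, 6.5]
gripper_width: 0.675
grasp_force: 26.8
```

Emit:
{"name": "servo_tool", "arguments": {
  "motion": [
    [[0.6,0,0,0.3,0],[0.6,0,0,0.8,0],[0.6,0,0,0.9,0],[0.6,0,0,0.9,0],[0.6,0,0.3,0.9,0],[0.6,0,0.6,0.9,0],[0.6,0,0.8,0.6,0],[0.6,0.1,0.9,0,0],[0.6,0.1,0.9,0,0],[0.6,0.1,0.9,0,0],[0.6,0.1,0.9,0,0],[0.6,0.1,0.9,0,0],[0.6,0.1,0.9,0,0],[0.6,0.1,0.9,0,0]]
  ]
}}

```text
t: 26.75
eef_pos: [0.4442, 0.0445, 0.2031]
tool_rot: [0.0, 0.707, 0.707, 0.0]
contact_force: [0.6, -1.1, -1.0]
gripper_width: 0.676
grasp_force: 27.5
```

Emit:
{"name": "servo_tool", "arguments": {
  "motion": [
    [[0.6,0.05,0.9,0,0],[0.6,0.05,0.9,0,0],[0.6,0.05,0.9,0,0],[0.6,0.05,0.9,0,0],[0.6,0.05,0.9,0,0],[0.6,0.05,0.9,0,0],[0.6,0.05,0.9,0,0],[0.6,0.05,0.8,0,0],[0.6,0,0.5,0,0],[0.6,0,0,0,0],[0.6,0,0,0,0]]
  ]
}}

```text
t: 27.85
eef_pos: [0.4603, 0.3467, 0.2025]
tool_rot: [0.0, 0.707, 0.707, -0.0]
contact_force: [0.0, -0.6, -0.9]
gripper_width: 0.683
grasp_force: 27.5
```

Run:
```python
from h import *
o=bot.get_obs();e=o["eef_pos"];print(e)
p,d,c=grab("wrist");save("w2",p);np.savez("wr1.npz",p=p,d=d,c=c)
for n in("scene","top"):
    p,d,c=grab(n);C=cloud(c,d);t=C[(np.hypot(C[...,0]-e[0],C[...,1]-e[1])<.04)&(abs(C[...,2]-(e[2]+.06))<.006)]
    print(n,len(t),cv2.minEnclosingCircle(t[:,:2].astype(np.float32)) if len(t)>9 else 0)
```

```text
[0.46029638 0.34668163 0.2025188 ]
scene 170 ((0.4604606628417969, 0.3375248908996582), 0.03682694956660271)
top 0 0
```

View pics/w2.png

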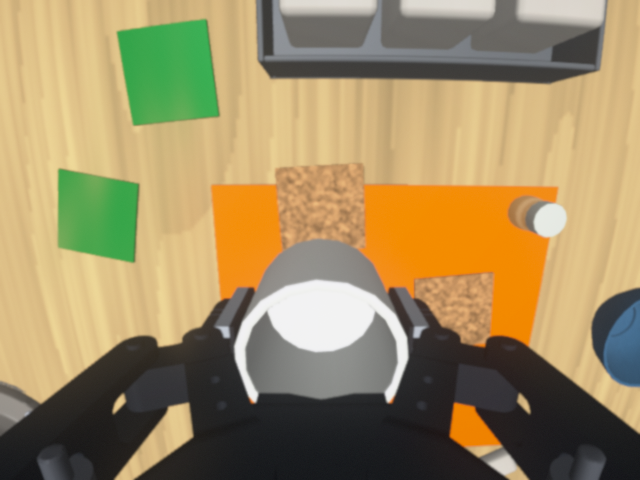

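The wrist view shows the cork coaster under the cup with corners (276,169), (362,163), (283,247) and (366,246). The green decoys are on the left.

Run:
```python
from h import *
z=np.load("wr1.npz",allow_pickle=True);c=z["c"].item();C=cloud(c,z["d"]);print(np.median(C[180:235,290:350,2]))
q=plane(c,[[276,169],[362,163],[283,248],[366,245]],.007)[:,:2];print(q.round(4))
t=q[1]-q[0];L=np.linalg.norm(t);t/=L;n=np.array([t[1],-t[0]]);m=(q[0]+q[1])/2
print(L,np.degrees(np.arctan2(t[1],t[0])),m+n*.045,m-n*.045,np.linalg.norm(q[1]-q[3]))
```

```text
0.005558212148475322
[[0.4155 0.3935]
 [0.5021 0.3995]
 [0.4203 0.3104]
 [0.509  0.3139]]
0.08678277607111066 3.9863975326551944 [0.46190957 0.35160716] [0.4556528  0.44138941] 0.08594210582803162
```

Emit:
{"name": "servo_tool", "arguments": {
  "motion": [
    [[0.6,0,0.08,0,0],[0.6,0,0,-0.6,0],[0.6,0,0,-0.9,0],[0.6,0,0,-0.9,0],[0.6,0,0,-0.9,0],[0.6,0,0,-0.8,0],[0.6,0,0,-0.5,0],[0.6,0,0,-0.2,0],[0.6,0,0,0,0],[0.6,0,0,0,0]]
  ]
}}

```text
t: 29.0
eef_pos: [0.4613, 0.351, 0.0115]
tool_rot: [0.0, 0.707, 0.707, 0.001]
contact_force: [-0.1, -0.2, -1.9]
gripper_width: 0.678
grasp_force: 27.5
```

Emit:
{"name": "servo_tool", "arguments": {
  "motion": [
    [[0.6,0,0,-0.2,0],[0.6,0,0,-0.12,0],[0.6,0,0,-0.06,0],[0.6,0,0,0,0],[0.6,0,0,0,0]]
  ]
}}

```text
t: 29.5
eef_pos: [0.4607, 0.3505, -0.0047]
tool_rot: [0.0, 0.707, 0.707, 0.0]
contact_force: [-0.5, -0.1, 1.3]
gripper_width: 0.678
grasp_force: 27.7
```

Emit:
{"name": "servo_tool", "arguments": {
  "motion": [
    [[0.6,0,0,-0.01,0],[0.72,0,0,0,0],[0.76,0,0,0,0],[0.85,0,0,0,0],[0.95,0,0,0,0],[0.95,0,0,0.3,0],[0.95,0,0,0.8,0],[0.95,0,0,0.9,0],[0.95,0,0,0.9,0],[0.95,0,0,0.9,0],[0.95,0,0,0.9,0],[0.95,0,0,0.6,0],[0.95,0,0,0,0]]
  ]
}}

```text
t: 30.8
eef_pos: [0.4621, 0.3523, 0.2117]
tool_rot: [0.0, 0.707, 0.707, 0.004]
contact_force: [-0.3, 0.8, 0.9]
gripper_width: 0.951
grasp_force: 0.0
```

```bash
python3 obj.py .461 .351 .046 .063 .04
```

```text
[0.4621 0.3523 0.2117] [-0.3  0.8  0.9]
scene 91 [0.4627 0.3497] 0.0295 0.0522 ((0.46754613518714905, 0.35327914357185364), (0.039526890963315964, 0.0582311674952507), 38.69224548339844)
wrist 955 [0.4617 0.3511] 0.0289 0.0551 ((0.4621741771697998, 0.3512125015258789), (0.057018525898456573, 0.05668388307094574), 88.79280090332031)
```

Emit:
{"name": "servo_tool", "arguments": {
  "motion": [
    [[0.95,-0.1,-0.4,0,0],[0.95,-0.12,-0.8,0,0],[0.95,-0.12,-0.9,0,0],[0.95,-0.12,-0.9,0,0],[0.95,-0.12,-0.9,0,0],[0.95,-0.12,-0.9,0,0],[0.95,-0.12,-0.9,0,0],[0.95,-0.12,-0.9,0,-0.36],[0.95,-0.12,-0.9,0,-0.36],[0.95,-0.12,-0.9,0,-0.36],[0.95,-0.12,-0.9,0,-0.36],[0.95,-0.12,-0.9,0,0],[0.95,-0.1,-0.9,0,0],[0.95,0,-0.6,0,0],[0.95,0,-0.4,-0.5,0],[0.95,0,0,-0.5,0],[0.95,0,0,0,0]]
  ]
}}

```text
t: 32.65
eef_pos: [0.3962, -0.1339, 0.164]
tool_rot: [-0.003, 0.766, 0.643, -0.002]
contact_force: [0.2, 0.2, 0.9]
gripper_width: 0.952
grasp_force: 0.0
```

```bash
python3 obj.py .4085 -.1252 .028 .042 .06; python3 -c "
from h import *
o=bot.get_obs();print(o['tool_rot'],o['q'].round(2))"
```

```text
[ 0.3962 -0.1339  0.164 ] [0.2 0.2 0.9]
scene 694 [ 0.4068 -0.1258] 0.0482 0.035 ((0.40870505571365356, -0.12604662775993347), (0.0914381667971611, 0.043522339314222336), 80.41682434082031)
wrist 5030 [ 0.4082 -0.1233] 0.0482 0.0354 ((0.40848830342292786, -0.12335672229528427), (0.08948551118373871, 0.042039014399051666), 80.31741333007812)
top 716 [ 0.4091 -0.1219] 0.0448 0.0375 ((0.4084904193878174, -0.1208377331495285), (0.08163996785879135, 0.04305378347635269), 80.0471420288086)
[-2.37377386e-04  7.65387327e-01  6.43569868e-01 -9.29974495e-05] [ 0.41  0.13 -0.26  2.17  0.04  0.85 -0.04]
```

Emit:
{"name": "servo_tool", "arguments": {
  "motion": [
    [[0.95,0.31,0.22,0,0],[0.95,0,0,-0.5,0],[0.95,0,0,-0.8,0],[0.95,0,0,-0.8,0],[0.95,0,0,-0.7,0],[0.95,0,0,0,0],[0.95,0,0,0,0]]
  ]
}}

```text
t: 33.5
eef_pos: [0.4127, -0.1246, 0.0556]
tool_rot: [0.0, 0.765, 0.644, 0.0]
contact_force: [-0.6, -0.3, 0.5]
gripper_width: 0.952
grasp_force: 0.0
```

Emit:
{"name": "servo_tool", "arguments": {
  "motion": [
    [[0.95,-0.1,0,-0.3,0],[0.95,0,0,-0.6,0],[0.95,0,0,-0.5,0],[0.95,0,0,-0.2,0],[0.95,0,0,0,0],[0.8,0,0,0,0],[0.7,0,0,0,0],[0.6,0,0,0,0],[0.5,0,0,0,0],[0.42,0,0,0,0],[0.42,0,0,0,0],[0.42,0,0,0,0]]
  ]
}}

```text
t: 34.7
eef_pos: [0.4084, -0.1249, -0.0087]
tool_rot: [0.0, 0.766, 0.643, 0.0]
contact_force: [-1.3, 0.7, 6.4]
gripper_width: 0.49
grasp_force: 25.2
```

Emit:
{"name": "servo_tool", "arguments": {
  "motion": [
    [[0.42,0,0,0.3,0],[0.42,0,0,0.8,0],[0.42,0,0,0.9,0],[0.42,0,0,0.9,0],[0.42,0.3,0.3,0.9,0.5],[0.42,0.5,0.5,0.5,0.8],[0.42,0.5,0.6,0,0.8],[0.42,0.5,0.5,0,0.7],[0.42,0.3,0.5,0,0.3],[0.42,0,0,0,0],[0.42,0,0,0,0]]
  ],
  "newtons": 30
}}

```text
t: 35.8
eef_pos: [0.4917, -0.0286, 0.1631]
tool_rot: [-0.0, 0.633, 0.774, -0.0]
contact_force: [-0.7, -0.9, -0.9]
gripper_width: 0.486
grasp_force: 31.9
```

Run:
```python
from h import *
o=bot.get_obs();print(o["eef_pos"],o["tool_rot"])
p,d,c=grab("wrist");save("w3",p);np.savez("wr2.npz",p=p,d=d,c=c)
```

```text
[ 0.49174521 -0.02860921  0.16308756] [-1.80655459e-04  6.33016728e-01  7.74138060e-01 -2.31612985e-04]
```

View pics/w3.png

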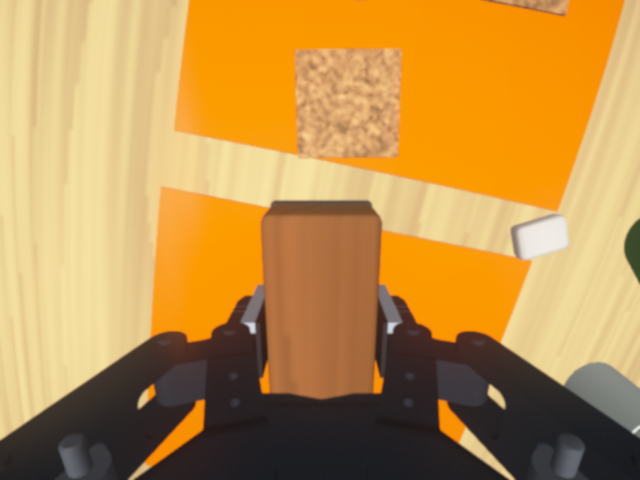

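The block is held square, and the right coaster shows corners (295,49), (401,48), (400,157) and (298,155).

Run:
```python
from h import *
z=np.load("wr2.npz",allow_pickle=True);p,d,c=z["p"],z["d"],z["c"].item();C=cloud(c,d)
q=plane(c,[[295,49],[401,48],[400,157],[297,156]],.007)[:,:2];print(q.round(4),q.mean(0),np.linalg.norm(q-np.roll(q,1,0),axis=1),np.median(C[60:145,310:390,2]))
for a,b in((0,1),(3,2)): print(np.degrees(np.arctan2(*(q[b]-q[a])[::-1])))
e=bot.get_obs()["eef_pos"]
t=C[(np.hypot(C[...,0]-e[0],C[...,1]-e[1])<.07)&(abs(C[...,2]-(e[2]+.045))<.006)];print(len(t),cv2.minAreaRect(t[:,:2].astype(np.float32)),np.median(t[:,2]))
```

```text
[[0.4417 0.1126]
 [0.5282 0.1315]
 [0.5495 0.0443]
 [0.4595 0.0266]] [0.49473604 0.07875209] [0.08784197 0.08857722 0.08980466 0.09165165] 0.005431896931372249
12.303376434891694
11.090016247136267
21708 ((0.4911513328552246, -0.019367285072803497), (0.06929892301559448, 0.0743226557970047), 11.623395919799805) 0.20703698756077712
```

Emit:
{"name": "servo_tool", "arguments": {
  "motion": [
    [[0.42,0.03,0.6,0,0.03],[0.42,0.03,0.8,0,0],[0.42,0,0.7,0,0],[0.42,0,0.45,0,0],[0.42,0,0,0,0],[0.42,0,0,-0.5,0],[0.42,0,0,-0.9,0],[0.42,0,0,-0.8,0],[0.42,0,0,-0.7,0],[0.42,0,0,-0.5,0],[0.42,0,0,0,0],[0.42,0,0,0,0]]
  ]
}}

```text
t: 37.05
eef_pos: [0.4946, 0.0718, 0.0271]
tool_rot: [0.0, 0.633, 0.774, -0.001]
contact_force: [-1.1, 1.3, -0.6]
gripper_width: 0.485
grasp_force: 31.8
```

Emit:
{"name": "servo_tool", "arguments": {
  "motion": [
    [[0.42,0,0.11,0,0],[0.42,0,0,-0.4,0],[0.42,0,0,-0.2,0],[0.42,0,0,-0.12,0],[0.42,0,0,-0.05,0],[0.42,0,0,0,0],[0.42,0,0,0,0]]
  ]
}}

```text
t: 37.75
eef_pos: [0.4949, 0.0777, -0.0037]
tool_rot: [0.0, 0.632, 0.775, 0.0]
contact_force: [0.2, -0.5, -2.1]
gripper_width: 0.484
grasp_force: 31.9
```

Emit:
{"name": "servo_tool", "arguments": {
  "motion": [
    [[0.42,0,-0.02,-0.02,0],[0.42,0,0,-0.02,0],[0.42,0,0,0,0],[0.52,0,0,0,0],[0.56,0,0,0,0],[0.7,0,0,0,0],[0.9,0,0,0,0],[0.9,0,0,0.3,0],[0.9,0,0,0.8,0],[0.9,0,0,0.9,0],[0.9,0,0,0.9,0],[0.9,0,0,0.9,0],[0.9,0,0,0.6,0],[0.9,0,0,0,0]]
  ]
}}

```text
t: 39.15
eef_pos: [0.4969, 0.0775, 0.1748]
tool_rot: [0.003, 0.632, 0.775, 0.003]
contact_force: [-0.1, -0.1, -0.5]
gripper_width: 0.899
grasp_force: 0.0
```

```bash
python3 obj.py .494 .0765 .032 .046 .06;python3 -c "
from h import *
p,d,c=grab('wrist')
"
python3 - <<'E'
from h import *
# clock again
for n in("top","scene"):
    p,d,c=grab(n);C=cloud(c,d);t=C[(np.hypot(C[...,0]-.6365,C[...,1]+.2697)<.075)&(C[...,2]>.078)&(C[...,2]<.1)]
    print(n,len(t),cv2.minAreaRect(t[:,:2].astype(np.float32)))
E
```

```text
[0.4969 0.0775 0.1748] [-0.1 -0.1 -0.5]
scene 482 [0.4962 0.0758] 0.0482 0.0391 ((0.49544236063957214, 0.07558783888816833), (0.042295604944229126, 0.09430715441703796), 11.629438400268555)
wrist 4824 [0.4966 0.0784] 0.0485 0.0394 ((0.49589407444000244, 0.07850953191518784), (0.042098142206668854, 0.08933646231889725), 11.757730484008789)
top 302 [0.4891 0.1024] 0.0252 0.0414 ((0.4899950623512268, 0.10303632915019989), (0.04241363704204559, 0.035178981721401215), 12.977001190185547)
top 768 ((0.635648787021637, -0.26906633377075195), (0.08569835871458054, 0.04279648885130882), 75.42314147949219)
scene 1248 ((0.6371898055076599, -0.2699958384037018), (0.08568179607391357, 0.040695931762456894), 75.22880554199219)
```

Emit:
{"name": "servo_tool", "arguments": {
  "motion": [
    [[0.9,0.2,-0.4,0,-0.3],[0.9,0.4,-0.8,0,-0.4],[0.9,0.4,-0.9,0,-0.45],[0.9,0.4,-0.9,0,-0.45],[0.9,0.4,-0.9,0,-0.45],[0.9,0.4,-0.9,0,-0.45],[0.9,0.4,-0.9,0,-0.45],[0.9,0.4,-0.9,0,-0.45],[0.9,0.3,-0.9,0,-0.43],[0.9,0.2,-0.8,0,0],[0.9,0,-0.4,0,0],[0.9,0,0,0,0],[0.9,0,0,0,0]]
  ]
}}

```text
t: 40.75
eef_pos: [0.6342, -0.2701, 0.1698]
tool_rot: [-0.001, 0.792, 0.611, 0.0]
contact_force: [0.2, 0.1, 0.3]
gripper_width: 0.901
grasp_force: 0.0
```

Emit:
{"name": "servo_tool", "arguments": {
  "motion": [
    [[0.9,0.05,0,0,0],[0.9,0,0,-0.5,0],[0.9,0,0,-0.9,0],[0.9,0,0,-0.9,0],[0.9,0,0,-0.7,0],[0.9,0,0,-0.4,0],[0.9,0,0,-0.25,0],[0.9,0,0,0,0],[0.9,0,0,0,0]]
  ]
}}

```text
t: 41.65
eef_pos: [0.6377, -0.2712, 0.0258]
tool_rot: [0.001, 0.792, 0.611, 0.001]
contact_force: [0.7, -0.9, 0.5]
gripper_width: 0.903
grasp_force: 0.0
```

Emit:
{"name": "servo_tool", "arguments": {
  "motion": [
    [[0.9,-0.02,0.03,-0.1,0],[0.8,0,0,0,0],[0.7,0,0,0,0],[0.6,0,0,0,0],[0.5,0,0,0,0],[0.42,0,0,0,0],[0.4,0,0,0,0],[0.4,0,0,0,0],[0.4,0,0,0,0]]
  ],
  "newtons": 30
}}

```text
t: 42.55
eef_pos: [0.6361, -0.2702, 0.0207]
tool_rot: [0.0, 0.792, 0.611, 0.0]
contact_force: [0.1, -0.0, 3.1]
gripper_width: 0.468
grasp_force: 31.1
```

Emit:
{"name": "servo_tool", "arguments": {
  "motion": [
    [[0.4,0,0,0.3,0],[0.4,0,0,0.8,0],[0.4,0,0,0.9,0],[0.4,0,0.3,0.8,0.3],[0.4,0,0.6,0.4,0.4],[0.4,-0.05,0.8,0,0.4],[0.4,-0.05,0.9,0,0.4],[0.4,-0.05,0.9,0,0.4],[0.4,-0.05,0.9,0,0.4],[0.4,-0.05,0.9,0,0.4],[0.4,-0.05,0.9,0,0.2],[0.4,-0.05,0.9,0,0],[0.4,-0.05,0.9,0,0],[0.4,-0.05,0.9,0,0],[0.4,-0.05,0.9,0,0],[0.4,-0.05,0.8,0,0],[0.4,0,0.6,0,0],[0.4,0,0,0,0],[0.4,0,0,0,0]]
  ]
}}

```text
t: 44.45
eef_pos: [0.6122, 0.1797, 0.1478]
tool_rot: [-0.001, 0.673, 0.74, -0.001]
contact_force: [0.1, 0.2, -1.9]
gripper_width: 0.466
grasp_force: 30.8
```

```bash
cat > ck.py <<'E'
from h import *
o=bot.get_obs();e=o["eef_pos"];r=o["tool_rot"];print(e,np.degrees(2*np.arctan2(r[2],r[1]))-90,o["contact_force"])
for n in("scene","top"):
    p,d,c=grab(n);C=cloud(c,d)
    for dz in(.067,.052):
        t=C[(np.hypot(C[...,0]-e[0],C[...,1]-e[1])<.07)&(abs(C[...,2]-(e[2]+dz))<.01)];print(n,dz,len(t),cv2.minAreaRect(t[:,:2].astype(np.float32)) if len(t)>5 else 0)
E
python3 ck.py
```

```text
[0.6122147  0.17966478 0.14775125] 5.445250852942792 [ 0.1371136   0.15241025 -1.8739324 ]
scene 0.067 612 ((0.6130130290985107, 0.1720302551984787), (0.07628973573446274, 0.09061611443758011), 56.074127197265625)
scene 0.052 259 ((0.6131175756454468, 0.15804550051689148), (0.08281029015779495, 0.046858131885528564), 8.166399002075195)
top 0.067 214 ((0.5898048281669617, 0.19366037845611572), (0.08583435416221619, 0.028543546795845032), 54.139888763427734)
top 0.052 65 ((0.5913491249084473, 0.19754749536514282), (0.0028122146613895893, 0.043212663382291794), 4.4914445877075195)
```

Emit:
{"name": "servo_tool", "arguments": {
  "motion": [
    [[0.4,0,0.5,0,0],[0.4,0,0.5,0,0],[0.4,0,0.25,0,0],[0.4,0,0,0,0],[0.4,0,0,-0.5,0],[0.4,0,0,-0.8,0],[0.4,0,0,-0.8,0],[0.4,0,0,-0.5,0],[0.4,0,0,0,0],[0.4,0,0,0,0]]
  ]
}}

```text
t: 45.55
eef_pos: [0.6142, 0.2273, 0.0447]
tool_rot: [0.0, 0.674, 0.738, -0.0]
contact_force: [-0.4, 0.6, -1.1]
gripper_width: 0.465
grasp_force: 30.8
```

Emit:
{"name": "servo_tool", "arguments": {
  "motion": [
    [[0.4,-0.04,0.08,0,0],[0.4,0,0,-0.25,0],[0.4,0,0,-0.15,0],[0.4,0,0,-0.08,0],[0.4,0,0,0,0],[0.4,0,0,0,0]]
  ]
}}

```text
t: 46.15
eef_pos: [0.6122, 0.2311, 0.0251]
tool_rot: [-0.0, 0.674, 0.739, -0.0]
contact_force: [-0.6, 0.2, -1.2]
gripper_width: 0.469
grasp_force: 30.8
```

Emit:
{"name": "servo_tool", "arguments": {
  "motion": [
    [[0.4,0,0,-0.02,0],[0.4,0,0,0,0],[0.49,0,0,0,0],[0.52,0,0,0,0],[0.6,0,0,0,0],[0.8,0,0,0,0],[0.85,0,0,0,0],[0.85,0,0,0.3,0],[0.85,0,0,0.8,0],[0.85,0,0,0.9,0],[0.85,0,0,0.9,0],[0.85,0,-0.3,0.9,0],[0.85,0,-0.8,0.3,0],[0.85,0,-0.9,0,0],[0.85,0,-0.9,0,0],[0.85,0,-0.9,0,0],[0.85,0,-0.9,0,0],[0.85,0,-0.5,0,0],[0.85,0,0,0,0],[0.85,0,0,0,0]]
  ]
}}

```text
t: 48.15
eef_pos: [0.6123, 0.0236, 0.1892]
tool_rot: [0.0, 0.674, 0.738, 0.001]
contact_force: [-0.1, 1.0, -0.8]
gripper_width: 0.85
grasp_force: 0.0
```

Run:
```python
from h import *
print(bot.get_obs()["eef_pos"],bot.get_obs()["contact_force"])
I={}
for n in("top","scene","wrist"):
    p,d,c=grab(n);I[n]=p;C=cloud(c,d)
    for k,x,y,r,a,b in(("clock",.612,.231,.075,.083,.1),("lidtop",.475,.212,.045,.128,.14),("cup",.461,.351,.04,.048,.063),("block",.494,.077,.06,.034,.047),("bell",.517,-.131,.03,.055,.07)):
        t=C[(np.hypot(C[...,0]-x,C[...,1]-y)<r)&(C[...,2]>a)&(C[...,2]<b)]
        if len(t)>20:
            print(n,k,len(t),np.round(cv2.minEnclosingCircle(t[:,:2].astype(np.float32))[0],4),[np.round(v,3).tolist() for v in cv2.minAreaRect(t[:,:2].astype(np.float32))])
cv2.imwrite("pics/fin.png",np.hstack([cv2.resize(I["top"][120:270,160:360,::-1],(400,300)),cv2.resize(I["scene"][110:300,270:500,::-1],(400,300))]))
```

```text
[0.61233368 0.02364373 0.18918892] [-0.13683501  1.03243103 -0.76601396]
top clock 762 [0.6114 0.232 ] [[0.611, 0.232], [0.043, 0.086], 5.146]
top lidtop 624 [0.4739 0.2124] [[0.473, 0.212], [0.06, 0.06], 71.938]
top cup 192 [0.4616 0.3497] [[0.461, 0.35], [0.055, 0.055], 40.605]
top block 772 [0.496  0.0766] [[0.496, 0.076], [0.043, 0.09], 11.438]
scene clock 209 [0.6143 0.23  ] [[0.613, 0.229], [0.041, 0.086], 5.344]
scene lidtop 133 [0.4742 0.2109] [[0.469, 0.209], [0.051, 0.059], 2.884]
scene cup 39 [0.463  0.3478] [[0.47, 0.355], [0.033, 0.058], 46.628]
scene block 471 [0.4964 0.0748] [[0.496, 0.075], [0.042, 0.091], 12.09]
scene bell 56 [ 0.5188 -0.1316] [[0.519, -0.132], [0.015, 0.016], 64.423]
wrist clock 272 [0.6166 0.1926] [[0.617, 0.192], [0.038, 0.003], 4.455]
wrist block 4901 [0.4965 0.0781] [[0.496, 0.078], [0.042, 0.09], 11.687]
```

View pics/fin.png

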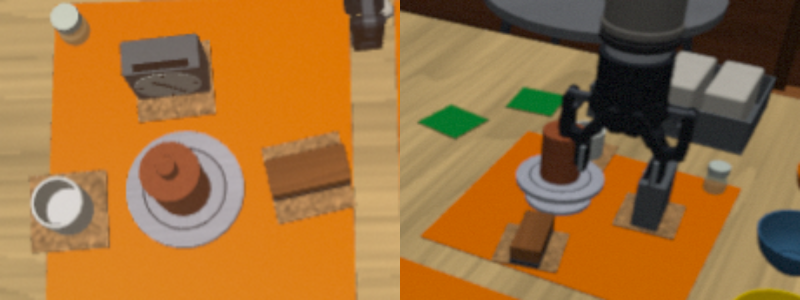

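The final view shows the lidded jar centred on the wheel, the cup, block and clock centred on their coasters with the dial facing the wheel, and the bell measured where it started.

```bash
python3 -c "
from station import bot
print(bot.hand_in())"
```

```text
the job is handed in; nothing more can be done
None
```

The job is handed in: everything stands in place as asked and in the order asked (within 2–3 mm of centre by the cameras), and the bell was not moved; on the first try at the jar the fingers missed and leaned it about 7°, but it settled back upright and did not tip over.

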